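Pack the guard combs and hang the basket

TASK

Put the spring clip with its two guard combs, now in the soap dish, into the little steel basket while the basket stands on the shelf. Then hang the basket by its handle on the free hook under the glass tier, keeping it upright so the combs stay in, and leave it hanging still. Set things down rather than dropping them, do not bang into the tier, and leave the other things where they are.

Things in the scene. Friction and masses are not known exactly. Their poses are not given: they have to be found in the camera images.
- combs_center (a point): centre (25 mm above the underside) of two black guard combs held back to back by a steel U-shaped spring clip; one rigid piece, about 45 g, standing upright in the soap dish. 36 mm along x, 50 mm tall, z up. Pinch the clip across y, its flat cheeks (16 mm apart), around 10 mm above this point.
- combs: the same combs and clip, origin at the centre of the underside. Foot of teeth 23 mm thick (y) up to 11 mm high, combs above it 14 mm thick; the clip is 26 mm wide (x), 16 mm thick (y), from 16 to 50 mm above the underside.
- soap_dish: white ceramic soap dish, 125 (x) x 88 (y) x 18 mm high, walls and floor 6 mm, loose, 320 g; origin at the centre of its underside
- basket_center (a point): centre of the box of a slotted sheet-metal basket, 20 mm above its underside. Box 110 mm along x, 64 mm along y, 40 mm high, walls and floor 2.5 mm, open above; about 190 g, loose. It can be held across its long sides (64 mm, closing along y), the hand leaning towards -x or +x to clear the handle. z up.
- basket: the same basket, origin at the centre of its underside, same axes. Its stiff, fixed handle of 5 mm wire is an arch in the y-z plane over the middle: legs just inside the long sides at x = 0, y = +-29 mm, rising to a half circle of radius 29 mm whose top is 102.5 mm above the underside.
- handle_under (a point): underside of the very top of the basket's handle, 97.5 mm above the basket's underside; rests on the hook when the basket hangs
- hook_seat (a point): top of the bar at the lowest part of the free hook, 200 mm above the shelf, where the handle comes to rest. Steel hook, bar 6 mm thick, fixed. x points from its open tip back to the rail, z up. The upturned tip is at x = -24 mm, its top 16 mm above the seat. The handle goes over the tip moving along +x, then down.
- free_hook: the free hook, origin and axes as hook_seat: flat from x = -10 to +12 mm, then rising 8 mm by x = +30 mm and on to the rail at x = 60 mm
- mirror_hook: the other hook on the rail, same shape and axes, origin at its seat; a round wooden hand mirror (76 mm wide, reaching 162 mm below) hangs from it
- wood_mirror (a joint): swing of the hanging hand mirror about its hook, rad, 0 hanging straight
- tier: chrome frame with a clear glass top, fixed; origin on the shelf below the middle of the line of hooks, x away from the hooks' tips, y along the rail. Glass 440 mm (y), x = -26 to +95 mm, underside at 285 mm, 8 mm thick: it covers the hooks, so a hand cannot come from straight above. At y = +-200 mm 12 mm tube: feet x = -50 to 60 mm, uprights x = 60 mm; rail at x = 60 mm, 206 mm high.
- trimmer: black cylindrical trimmer standing up, 35 mm thick, 149 mm tall, origin under its foot; not to be moved
- brush: beech beard brush lying bristles down, 45 x 112 x 34 mm, origin at the centre of its underside; not to be moved
- oil_bottle: small amber bottle, 32 mm thick, 82 mm tall, origin under its foot; not to be moved
- balm_tin: round flat tin, 58 mm across, 22 mm high, origin under it; not to be moved
- spare_comb: a single loose guard comb without a clip, 36 x 12 x 30 mm, origin under its back; not to be moved
- cup: white ceramic cup, 72 mm across, 85 mm tall, origin under it; not to be moved
There are look-alikes about, which are no part of the job. Leave any purple look-alike of the basket alone.

How it is judged:
On the way:
1. the clipped combs are in the basket and let go, the basket still standing on the shelf (x of combs_center in the frame of basket_center between -0.054 and 0.054 m and y of combs_center in the frame of basket_center between -0.031 and 0.031 m and z of combs_center in the frame of basket_center between -0.019 and 0.018 m and height (world z) of basket below 0.012 m and angle between basket_center's own z axis and vertical below 0.15 rad and contact force between the fingers and combs below 0.05 N), for 0.3 s.
At the end, for the whole second after the job is handed in: The basket hangs from the free hook: the top of its handle rests in the hook (within 15 mm sideways, -20 to +30 mm along the hook and 10 mm in height of the seat), its weight on the hook, less than about 17 degrees off level and at rest, with the clipped combs inside it (x of handle_under in the frame of hook_seat between -0.02 and 0.03 m and y of handle_under in the frame of hook_seat between -0.015 and 0.015 m and z of handle_under in the frame of hook_seat between -0.008 and 0.01 m and contact force between basket and free_hook above 0.8 N and angle between basket_center's own z axis and vertical below 0.3 rad and linear speed of basket below 0.06 m/s and angular speed of basket below 0.8 rad/s and x of combs_center in the frame of basket_center between -0.054 and 0.054 m and y of combs_center in the frame of basket_center between -0.031 and 0.031 m and z of combs_center in the frame of basket_center between -0.019 and 0.018 m); the robot touches nothing.
It fails at once if the basket is tipped by more than 40 degrees (angle between basket_center's own z axis and vertical above 0.7 rad).
It fails at once if the combs or the basket are dropped or thrown (faster than 1.2 m/s) ((linear speed of combs above 1.2 m/s and contact force between the fingers and combs below 0.05 N) or linear speed of basket above 1.2 m/s).
It fails at once if the robot bangs into the glass tier (over 20 N) (contact force between the arm and tier above 20 N).
It fails at once if the hand mirror is knocked (swings over 0.4 rad) (value of joint wood_mirror above 0.4 rad or value of joint wood_mirror below -0.4 rad).
It fails at once if another thing on the shelf is moved by more than 30 mm (distance of any of trimmer, brush, oil_bottle, balm_tin, spare_comb, cup from where it was at the start of the episode above 0.03 m).
It also fails if it takes over 72 s, if anything falls off the work surface, if the arm or the gripper's body presses on something with over 40 N, if the wrist force passes 120 N, or if a joint passes its speed limit or range.

ROBOT

A 6-joint arm with a two-finger parallel gripper is mounted at the origin on the work surface. World frame = base frame: x ahead of the robot, y to its left, z up, the work surface at z = 0. Lengths are in m, angles in rad, forces in N, time in s.
With the tool pointing down it reaches from about 0.225 to 0.875 m from the base axis. Payload 3.4 kg.
Tool frame: the origin (TCP) lies between the finger pads; the fingertips stand 11 mm ahead of it and the grasp point (between the pads) lies 8 mm behind it; z points along the fingers, y is the direction in which the jaws open and shut (so a half turn about z gives the same grasp; the last joint's range is limited). The gripper opens to 85 mm and grips with 20 to 120 N. Pads are 22 mm wide; open, the fingers measure 114 mm over their backs; the gripper's body (76 mm by 85 mm) begins 54 mm behind the grasp point. The pads swing forward as they close: fully open they stand 13 mm farther back than shut.
Start: joints at [-1.224, 0.276, 1.505, -0, 1.361, -0.121], TCP at [0.259, -0.513, 0.242] pointing down, gripper open.
Joint ranges: [-2.89, 2.89], [-0.75, 2.08], [0.22, 2.7], [-1.18, 4.32], [0.11, 2.71], [-2.7, 2.7]. Speed limits (rad/s): [2.57, 2.57, 3.14, 3.14, 3.14, 3.14].

INTERFACE

Orientations are given as a unit quaternion [w, x, y, z].
In Python, from rig import manip gives the robot as it stands. The module is installed in compiled form; this text tells all that it offers.
- The arm moves only by the tool move_arm, never from a script. Its argument "series" is a list that holds one entry, the list of rows, each a list of 7 numbers: the shift along the world's x, y, z in m, then the turn, a rotation vector about the world's x, y, z in rad, then the finger opening in m, from 0 to 0.0854. A call has 1 to 20 rows; each row shifts and turns the commanded pose from where the row before left it; what a row does not reach is not made up. A row lasts 1/12 s, in which the tool goes at most 41.7 mm and 7.16 degrees, less where a joint would pass 70% of its speed; a pose out of reach is approached as far as the arm can. A call with a gripper value outside its range is refused whole. The fingers move at their own pace and stop on an object; "newtons" is the grip in N (left out, the last holds). Time passes only in rows, so rows that do not move let the fingers close. It gives the time, the measured TCP pose, the force and the opening at its end, in the units of the state.
- manip.get_state(): the state, without advancing time (a new reading comes with each control period).
- manip.get_image(name): name is "scene" or "side" or "wrist"; returns a dict with "color" (480x640x3 uint8, red, green, blue), "fx", "fy", "cx", "cy" (pixels), "R" (3x3) and "t" (3): a world point X has camera coordinates R X + t; the wrist camera has in their place "tool_from_camera" (4x4, takes a point from camera to tool coordinates, whose origin is the TCP and whose axes are the flange's). Camera axes: x right, y down, z forward; pixel columns grow to the right and rows downward; lengths in m; the calibration is good to about 2 mm. A picture is of the moment at which its call begins: read the wrist's pose just before it. There is no depth.
- manip.sign_off(): hands the job in, once; it reports no verdict.
The state is a dict: "clock": time; "qpos": joint angles; "qd": joint speeds; "effort": joint torques, N m; "position": TCP position; "ee_rot": TCP orientation; "contact_force": force on the tool from outside, world axes, zero at the start; "moment": the same for the moment, N m; "width": finger opening in m.
Only numpy, scipy, OpenCV 4.12 (cv2) and the standard library are available. Lean on these libraries where they do the work, as an engineer would, in place of code of your own. Each camera call takes 0.05 s, during which the arm holds its last target.

## Working session

There is one attempt and no reset: what is moved stays moved. The work goes in short steps, Python scripts to look and compute and a tool call to move; the robot and the scene stay as the last step left them, time stands still between calls to the robot, and variables do not carry over. Pictures are saved under pics/ and viewed, and the job is handed in when it is done.

Besides the shell and the picture viewer there is one more tool, called after "Request:" by a JSON object that holds its "fn" and its "kwargs", one argument or row to a line. move_arm: Moves the arm, as the interface text tells. Its arguments: {"type":"object","properties":{"series":{"type":"array"},"newtons":{"type":"number"}},"required":["series"]}

```bash
mkdir -p pics; cat > h.py <<'E'
import numpy as np, cv2, json
from rig import manip
def snap(name,fn,crop=None,scale=1):
    st=manip.get_state(); im=manip.get_image(name)
    c=im["color"][:,:,::-1].copy()
    cv2.imwrite(f"pics/{fn}_full.png",c)
    meta={k:np.array(v).tolist() for k,v in im.items() if k!="color"}
    meta["pos"]=np.array(st["position"]).tolist(); meta["rot"]=np.array(st["ee_rot"]).tolist()
    json.dump(meta,open(f"pics/{fn}.json","w"))
    return c
def crop(fn,x0,y0,x1,y1,s,out):
    c=cv2.imread(f"pics/{fn}_full.png")[y0:y1,x0:x1]
    cv2.imwrite(f"pics/{out}.png",cv2.resize(c,None,fx=s,fy=s,interpolation=cv2.INTER_CUBIC))
def cam(fn):
    m=json.load(open(f"pics/{fn}.json"))
    if "R" in m: return m,np.array(m["R"]),np.array(m["t"])
    from scipy.spatial.transform import Rotation as Ro
    w,x,y,z=m["rot"]; T=np.eye(4); T[:3,:3]=Ro.from_quat([x,y,z,w]).as_matrix(); T[:3,3]=m["pos"]
    C=np.linalg.inv(T@np.array(m["tool_from_camera"]))
    return m,C[:3,:3],C[:3,3]
def ray(fn,u,v):
    m,R,t=cam(fn); d=R.T@np.array([(u-m["cx"])/m["fx"],(v-m["cy"])/m["fy"],1.]); return -R.T@t,d/np.linalg.norm(d)
def atz(fn,u,v,z):
    o,d=ray(fn,u,v); return o+d*(z-o[2])/d[2]
def proj(fn,X):
    m,R,t=cam(fn); c=R@np.array(X)+t; return np.array([m["fx"]*c[0]/c[2]+m["cx"],m["fy"]*c[1]/c[2]+m["cy"]])
def tri(obs):
    A=np.zeros((3,3));b=np.zeros(3)
    for fn,u,v in obs:
        o,d=ray(fn,u,v);P=np.eye(3)-np.outer(d,d);A+=P;b+=P@o
    X=np.linalg.solve(A,b); return X,[np.round(proj(fn,X)-[u,v],1).tolist() for fn,u,v in obs]
E
python3 - <<'E'
from h import *
for n in ("scene","side","wrist"): snap(n,n+"0")
print(manip.get_state())
for n in ("scene0","side0","wrist0"):
    m,R,t=cam(n); print(n,m["fx"],(-R.T@t).round(3),R.T[:,2].round(3))
E
```

```text
{'clock': 0.15, 'qpos': array([-1.22399123e+00,  2.76480269e-01,  1.50583869e+00, -2.85906229e-05,
        1.36069146e+00, -1.21012349e-01]), 'qd': array([-0.00061719, -0.00157263, -0.00524156, -0.00097526, -0.00048175,
        0.00118006]), 'effort': array([ 1.34238438e-03, -4.17145944e+01, -2.46032864e+01, -3.11686090e-04,
        7.65183853e-03,  4.05697142e-05]), 'position': array([ 0.25914258, -0.51287627,  0.24162244]), 'ee_rot': array([-7.02795530e-04,  9.72766921e-01,  2.31784416e-01, -9.37502723e-05]), 'contact_force': array([ 0.22850498,  0.4753596 , -0.97627119]), 'moment': array([0.04050848, 0.04480694, 0.03438557]), 'width': 0.08574164905985887}
scene0 510.1356618409277 [1.64  0.013 0.913] [-0.83  -0.032 -0.557]
side0 624.0306209779295 [0.251 1.124 0.868] [ 0.163 -0.838 -0.521]
wrist0 366.09159767009004 [ 0.321 -0.482  0.374] [-0.246 -0.122 -0.962]
```

View pics/scene0_full.png

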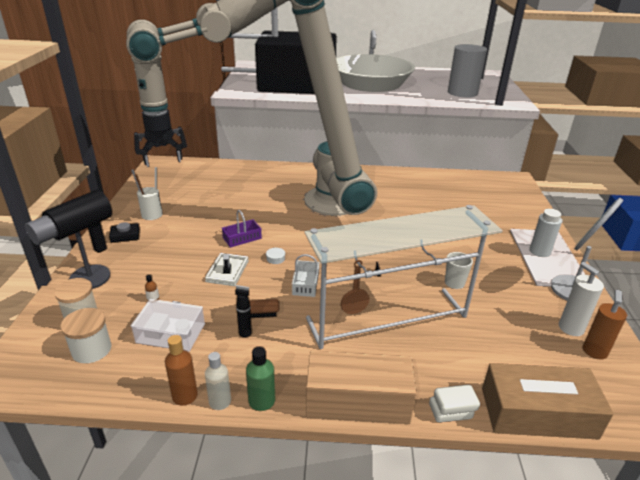

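View pics/side0_full.png

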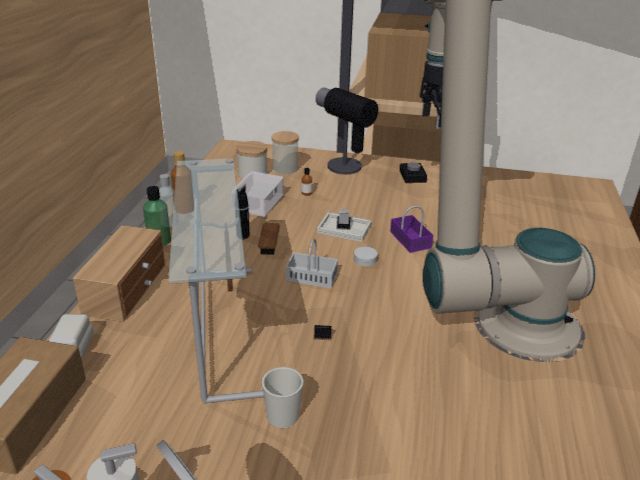

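View pics/wrist0_full.png

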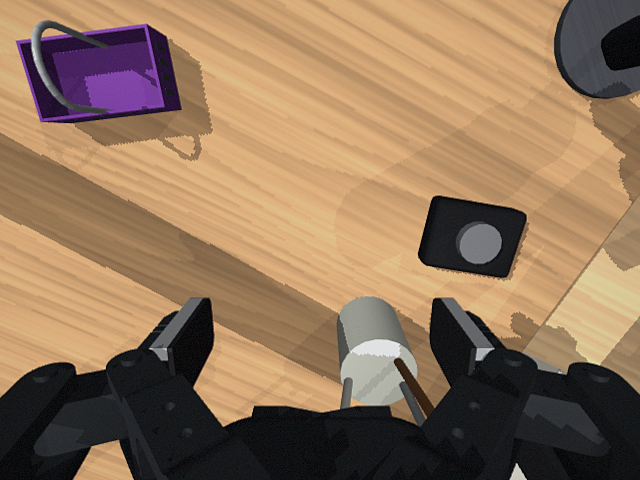

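Scene view: the steel basket is at (305,276) and the purple look-alike at (242,233). The soap dish with the combs is at (227,267), the hooks under the tier are at about (360-375,268), and the loose comb is only visible in the side view at (323,332). I'll enlarge these.

```bash
python3 - <<'E'
from h import *
crop("scene0",190,230,390,350,4,"c1"); crop("side0",280,200,380,300,6,"c2"); crop("side0",170,190,330,310,5,"c3"); crop("scene0",300,240,400,315,8,"c4")
E
```

```text
(no output)
```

View pics/c1.png

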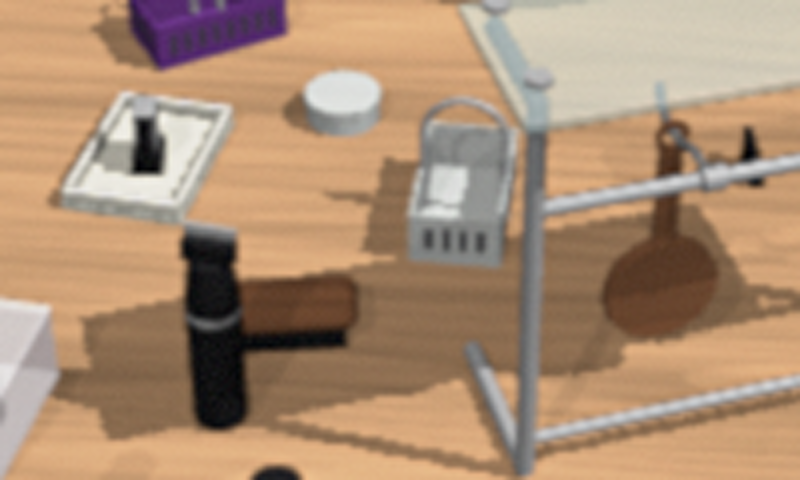

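View pics/c2.png

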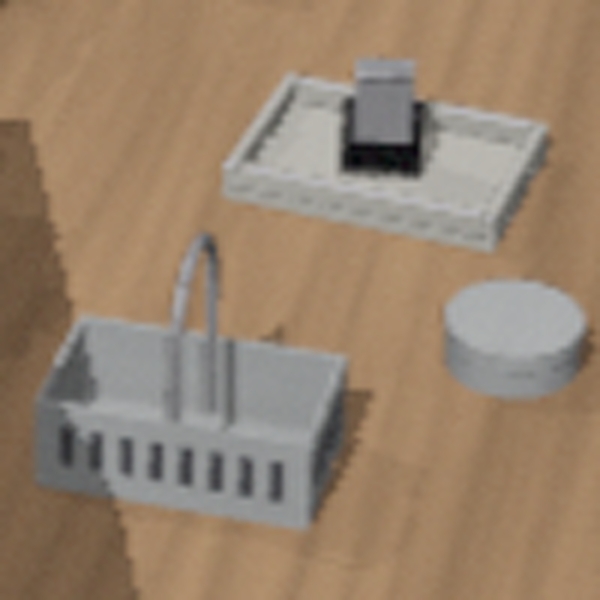

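View pics/c3.png

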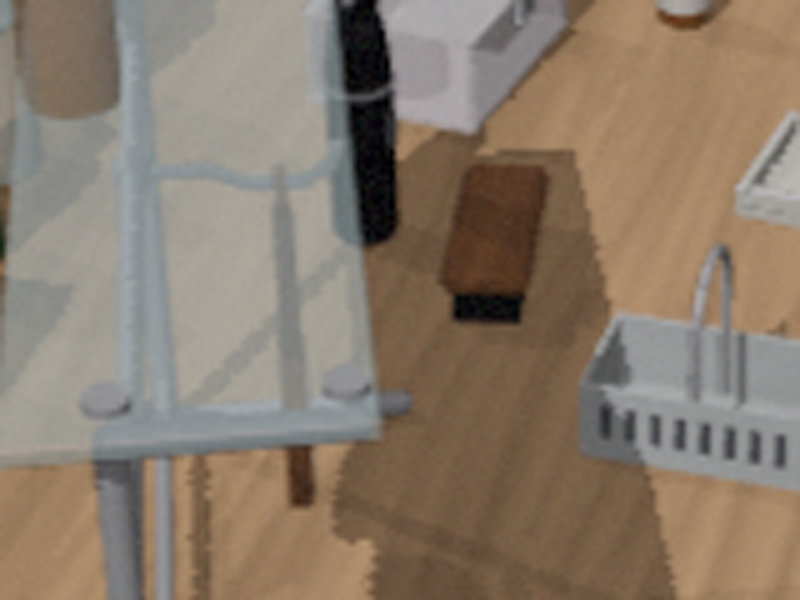

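View pics/c4.png

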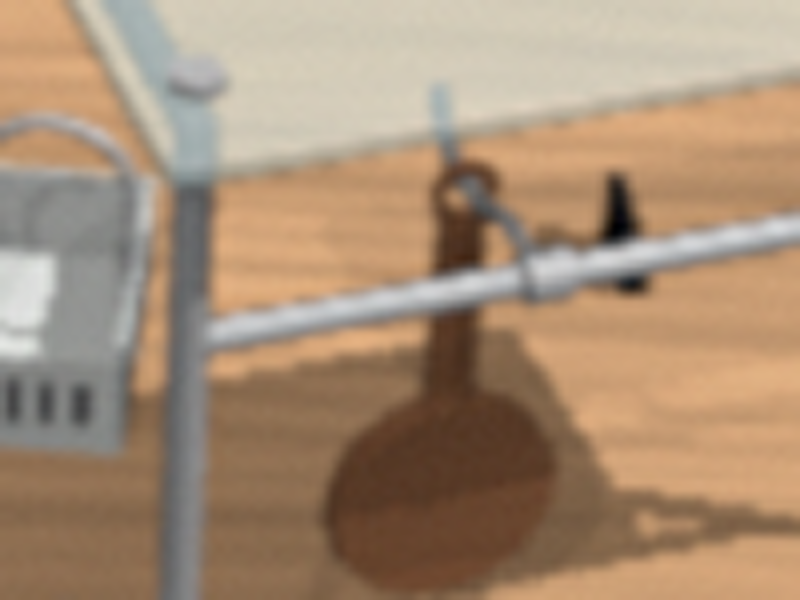

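```bash
python3 - <<'E'
from h import *
crop("side0",160,145,280,265,5,"c5"); crop("scene0",300,200,500,350,4,"c6")
E
```

```text
(no output)
```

View pics/c5.png

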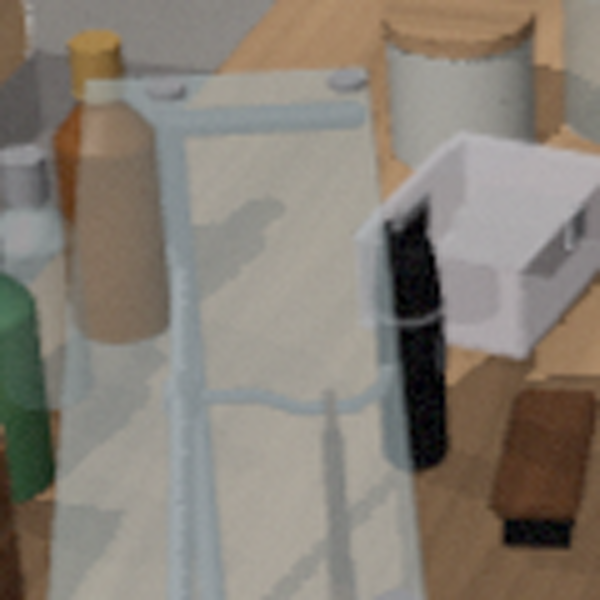

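View pics/c6.png

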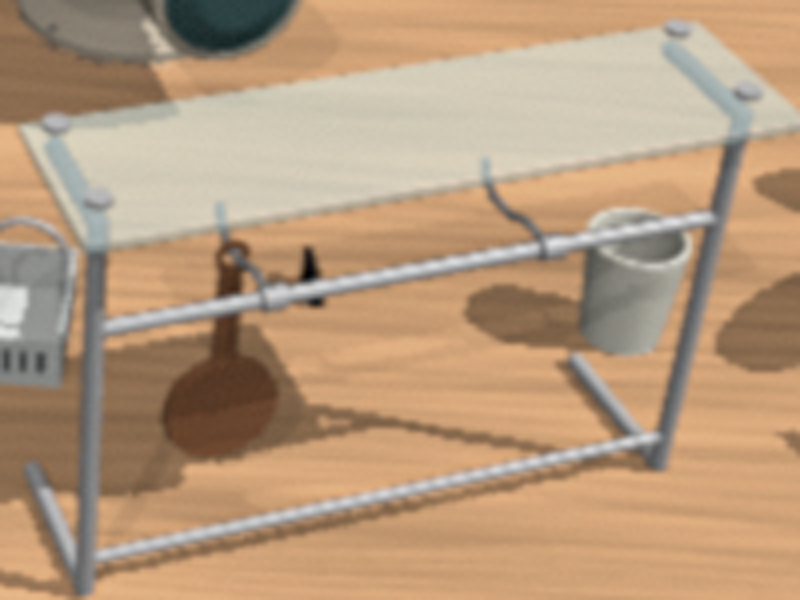

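```bash
python3 - <<'E'
from h import *
P=lambda *a:print(*[np.round(x,4) for x in a])
# tier
a=atz("scene0",325.5,282,.206); b=atz("scene0",479,254.5,.206); P("rail ends",a,b,np.linalg.norm(a-b))
# glass top front corners in crop c6: (95,250)&(800,130) ; back (20,127),(705,22)
for p in [(95,250),(20,127),(704,22),(800,130)]:
    P("glass",atz("scene0",300+p[0]/4,200+p[1]/4,.289))
for p in [(84,592),(660,465),(30,465),(575,358)]:
    P("feet",atz("scene0",300+p[0]/4,200+p[1]/4,.006))
P("hook at rail",atz("scene0",300+548/4,200+248/4,.206), "mirror",atz("scene0",300+270/4,200+295/4,.206))
P("tip free",atz("scene0",300+485/4,200+160/4,.214),"mirror",atz("scene0",300+220/4,200+205/4,.214))
P("side mirror hook tip",atz("side0",160+385/5,145+375/5,.213),"free tip?",atz("side0",170+405/5,190+400/5,.213))
# dish corners top z .018 from side c2
for p in [(290,75),(548,125),(492,232),(225,178)]: P("dish",atz("side0",280+p[0]/6,200+p[1]/6,.018))
for p in [(130,93),(233,105),(182,212),(62,200)]: P("dishS",atz("scene0",190+p[0]/4,230+p[1]/4,.018))
# basket top corners z .04
for p in [(88,318),(348,355),(312,440),(38,400)]: P("bask",atz("side0",280+p[0]/6,200+p[1]/6,.04))
for p in [(424,124),(518,128),(505,212),(410,208)]: P("baskS",atz("scene0",190+p[0]/4,230+p[1]/4,.04))
P("handle top",tri([("side0",280+207/6,200+236/6),("scene0",190+468/4,230+98/4)])[0], atz("side0",280+207/6,200+236/6,.1025))
# combs clip top
P("clip top",atz("side0",280+386/6,200+64/6,.056),atz("scene0",190+145/4,230+104/4,.056))
E
```

```text
Traceback (most recent call last):
numpy._core._exceptions._UFuncNoLoopError: ufunc 'multiply' did not contain a loop with signature matching types (dtype('<U9'), dtype('float64')) -> None
```

```bash
python3 - <<'E'
from h import *
P=lambda *a:print(*[x if isinstance(x,str) else np.round(x,4) for x in a])
a=atz("scene0",325.5,282,.206); b=atz("scene0",479,254.5,.206); P("rail ends",a,b,np.linalg.norm(a-b))
for p in [(95,250),(20,127),(704,22),(800,130)]:
    P("glass",atz("scene0",300+p[0]/4,200+p[1]/4,.289))
for p in [(84,592),(660,465),(30,465),(575,358)]:
    P("feet",atz("scene0",300+p[0]/4,200+p[1]/4,.006))
P("hook at rail",atz("scene0",300+548/4,200+248/4,.206), "mirror",atz("scene0",300+270/4,200+295/4,.206))
P("tip free",atz("scene0",300+485/4,200+160/4,.214),"mirror",atz("scene0",300+220/4,200+205/4,.214))
P("side mirror hook tip",atz("side0",160+385/5,145+375/5,.213),"free tip?",atz("side0",170+405/5,190+400/5,.213))
for p in [(290,75),(548,125),(492,232),(225,178)]: P("dish",atz("side0",280+p[0]/6,200+p[1]/6,.018))
for p in [(130,93),(233,105),(182,212),(62,200)]: P("dishS",atz("scene0",190+p[0]/4,230+p[1]/4,.018))
for p in [(88,318),(348,355),(312,440),(38,400)]: P("bask",atz("side0",280+p[0]/6,200+p[1]/6,.04))
for p in [(424,124),(518,128),(505,212),(410,208)]: P("baskS",atz("scene0",190+p[0]/4,230+p[1]/4,.04))
P("handle top",tri([("side0",280+207/6,200+236/6),("scene0",190+468/4,230+98/4)])[0], atz("side0",280+207/6,200+236/6,.1025))
P("clip top",atz("side0",280+386/6,200+64/6,.056),atz("scene0",190+145/4,230+104/4,.056))
E
```

```text
rail ends [ 0.7453 -0.0025  0.206 ] [0.6074 0.3651 0.206 ] 0.3925
glass [ 0.7857 -0.0069  0.289 ]
glass [ 0.6718 -0.0544  0.289 ]
glass [0.5135 0.3607 0.289 ]
glass [0.6353 0.3907 0.289 ]
feet [ 0.7513 -0.0071  0.006 ]
feet [0.6075 0.3676 0.006 ]
feet [ 0.6402 -0.0479  0.006 ]
feet [0.4988 0.328  0.006 ]
hook at rail [0.6474 0.2581 0.206 ] mirror [0.7071 0.092  0.206 ]
tip free [0.5676 0.2289 0.214 ] mirror [0.6311 0.0634 0.214 ]
side mirror hook tip [0.6255 0.0719 0.213 ] free tip? [0.5455 0.2364 0.213 ]
dish [ 0.5074 -0.3391  0.018 ]
dish [ 0.3865 -0.3223  0.018 ]
dish [ 0.398  -0.2271  0.018 ]
dish [ 0.5179 -0.2436  0.018 ]
dishS [ 0.3934 -0.3234  0.018 ]
dishS [ 0.4022 -0.2435  0.018 ]
dishS [ 0.5326 -0.2574  0.018 ]
dishS [ 0.5261 -0.3436  0.018 ]
bask [ 0.5424 -0.0901  0.04  ]
bask [ 0.4365 -0.0883  0.04  ]
bask [ 0.4397 -0.0282  0.04  ]
bask [ 0.5478 -0.0299  0.04  ]
baskS [ 0.4444 -0.0957  0.04  ]
baskS [ 0.4435 -0.0274  0.04  ]
baskS [ 0.5417 -0.0313  0.04  ]
baskS [ 0.5427 -0.0965  0.04  ]
handle top [ 0.4907 -0.0624  0.1007] [ 0.4894 -0.0642  0.1025]
clip top [ 0.4568 -0.2932  0.056 ] [ 0.4589 -0.2956  0.056 ]
```

The candidates are:
- **Basket:** steel one at scene (305,276), purple one at (242,233), white tray at (168,325). I choose the steel one.
- **Combs:** clipped pair in the dish at scene (227,265), loose comb at side (323,332), black box at scene (125,233). I choose the clipped pair.
- **Hook:** the one at scene (436,261) is free; the one at (368,273) carries the mirror.

I'll move over the dish for a close check.

Request:
{"fn": "move_arm", "kwargs": {
  "series": [
    [[0.025,0.029,0,0,0,-0.059,0.0854],[0.025,0.029,0,0,0,-0.059,0.0854],[0.025,0.029,0,0,0,-0.059,0.0854],[0.025,0.029,0,0,0,-0.059,0.0854],[0.025,0.029,0,0,0,-0.059,0.0854],[0.025,0.029,0,0,0,-0.059,0.0854],[0.025,0.029,0,0,0,-0.059,0.0854],[0.025,0.029,0,0,0,-0.059,0.0854],[0,0,0,0,0,0,0.04],[0,0,0,0,0,0,0.04],[0,0,0,0,0,0,0.04]]
  ]
}}

```text
clock: 1.07
position: [0.459, -0.2813, 0.2421]
ee_rot: [0.0, 1.0, -0.001, -0.001]
contact_force: [-0.2, -0.7, -0.8]
width: 0.0517
```

```bash
python3 - <<'E'
from h import *
c=snap("wrist","w1"); print({k:np.round(v,3) for k,v in manip.get_state().items()})
E
```

```text
{'clock': np.float64(1.117), 'qpos': array([-6.800e-01,  2.210e-01,  1.582e+00, -1.000e-03,  1.339e+00,
        8.960e-01]), 'qd': array([-0.018, -0.001, -0.001,  0.003,  0.002,  0.003]), 'effort': array([ 8.1600e-01, -3.8198e+01, -2.4400e+01,  5.9000e-02,  9.0000e-03,
       -4.0000e-03]), 'position': array([ 0.459, -0.282,  0.242]), 'ee_rot': array([ 0.   ,  1.   , -0.002, -0.   ]), 'contact_force': array([ 0.539, -1.037,  0.573]), 'moment': array([-0.015, -0.011,  0.005]), 'width': np.float64(0.044)}
```

View pics/w1_full.png

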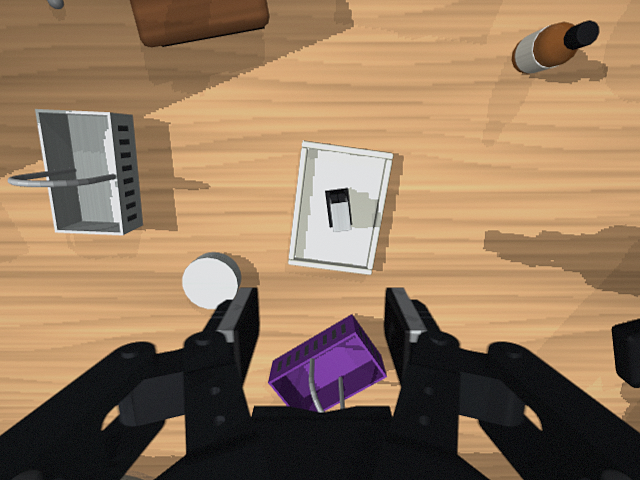

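```bash
python3 - <<'E'
from h import *
crop("w1",270,130,410,290,5,"w1a"); crop("w1",0,90,160,250,4,"w1b")
E
```

```text
(no output)
```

View pics/w1a.png

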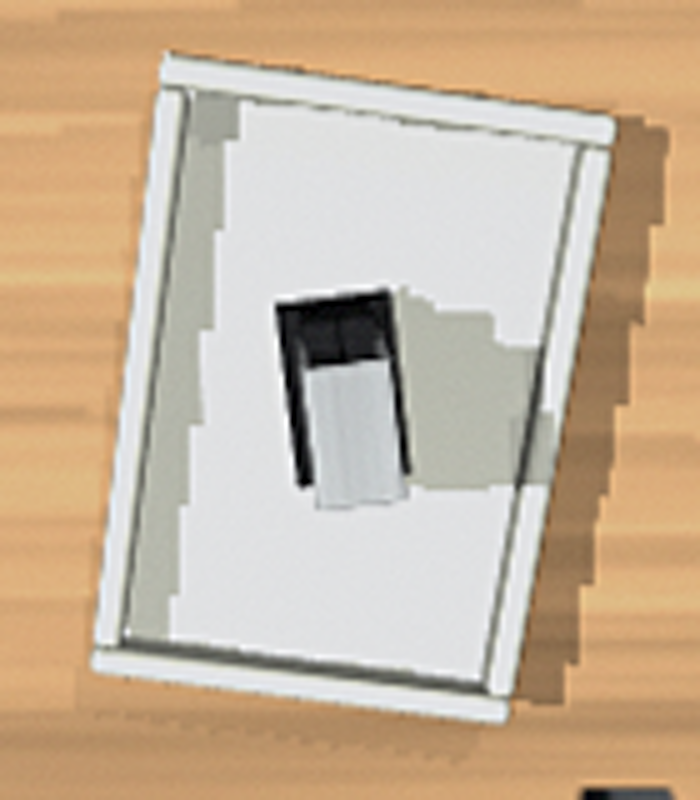

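View pics/w1b.png

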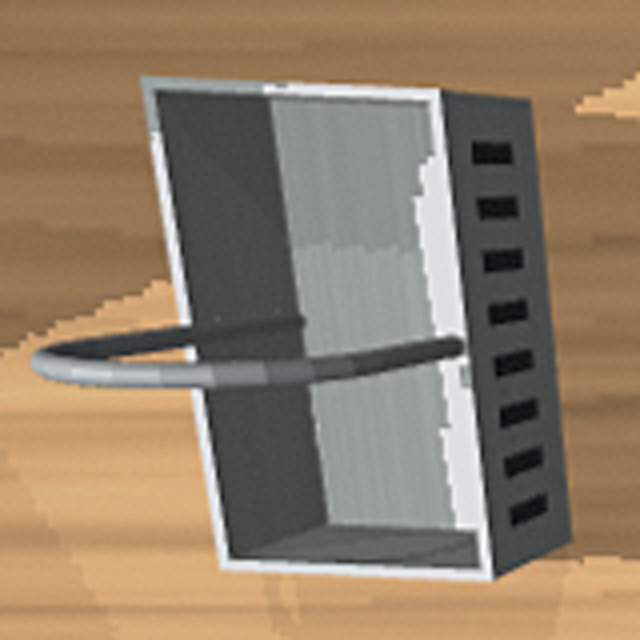

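```bash
python3 - <<'E'
from h import *
def rect(n,pts,z):
    Q=np.array([atz(n,u,v,z)[:2] for u,v in pts]); c=Q.mean(0)
    print(Q.round(4).tolist(),"c",c.round(4)); 
    for i in range(4):
        d=Q[(i+1)%4]-Q[i]; print("  L",round(np.linalg.norm(d),4),"az",round(np.degrees(np.arctan2(d[1],d[0])),1))
rect("w1",[(270+a/5,130+b/5) for a,b in [(305,368),(390,358),(410,498),(316,508)]],.056)
rect("w1",[(a/4,90+b/4) for a,b in [(142,77),(440,88),(493,577),(223,570)]],.040)
rect("w1",[(270+a/5,130+b/5) for a,b in [(165,52),(612,118),(505,722),(92,672)]],.018)
E
```

```text
[[0.4693, -0.2906], [0.471, -0.3055], [0.4456, -0.3096], [0.4438, -0.2927]] c [ 0.4574 -0.2996]
  L 0.015 az -83.4
  L 0.0258 az -171.0
  L 0.017 az 96.1
  L 0.0256 az 4.7
[[0.5495, -0.0358], [0.5471, -0.0997], [0.4376, -0.0945], [0.4395, -0.0309]] c [ 0.4934 -0.0652]
  L 0.0639 az -92.2
  L 0.1096 az 177.3
  L 0.0636 az 88.3
  L 0.1101 az -2.6
[[0.5225, -0.265], [0.5101, -0.3497], [0.3874, -0.3336], [0.3987, -0.2478]] c [ 0.4547 -0.299 ]
  L 0.0856 az -98.3
  L 0.1237 az 172.5
  L 0.0865 az 82.5
  L 0.1249 az -7.9
```

The close crop confirms the clipped pair. The clip centre is at about (0.457,-0.299) with yaw 6.8°, and the basket is at (0.493,-0.065) with yaw -2.3°. I'll descend leaning 20° towards the robot.

Request:
{"fn": "move_arm", "kwargs": {
  "series": [
    [[0,-0.003,-0.02,0,0,0.059,0.04],[0,-0.003,-0.02,0,0,0.059,0.04],[0,-0.003,-0.02,0.01,-0.087,0,0.04],[0,-0.003,-0.02,0.01,-0.087,0,0.04],[0,-0.003,-0.02,0.01,-0.087,0,0.04],[0.001,-0.0015,-0.02,0.01,-0.087,0,0.04],[0,0,-0.02,0,0,0,0.04],[0,0,-0.018,0,0,0,0.04],[0,0,-0.01,0,0,0,0.04],[0,0,0,0,0,0,0.04],[0,0,0,0,0,0,0.04]]
  ]
}}

```text
clock: 2.03
position: [0.46, -0.2987, 0.0743]
ee_rot: [-0.01, 0.983, 0.055, 0.174]
contact_force: [-0.1, -0.1, 0.5]
width: 0.0403
```

```bash
python3 - <<'E'
from h import *
snap("wrist","w2"); snap("side","s2")
crop("s2",290,120,440,260,4,"s2a")
for X in [(.457,-.298,.056),(.457,-.298,.041)]: print(proj("w2",X))
E
```

```text
[317.732772  315.8606367]
[318.05333473 311.62359921]
```

View pics/w2_full.png

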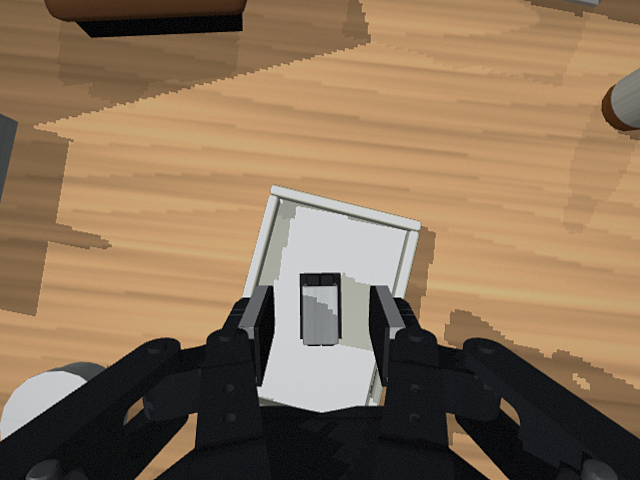

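View pics/s2a.png

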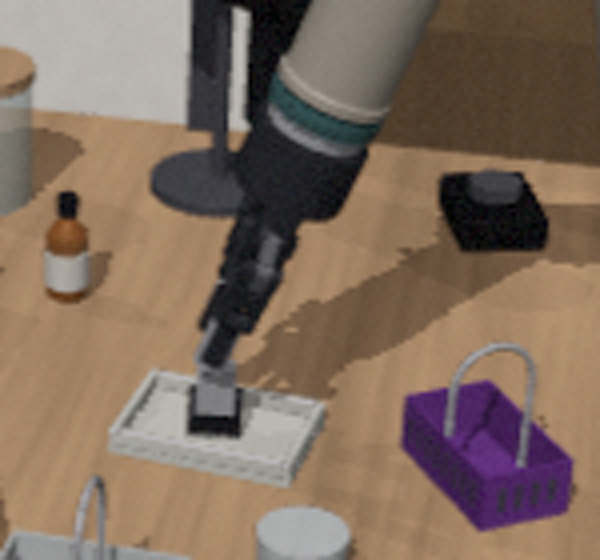

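The clip sits centred between the pads at pixel (320,315) and is square to them. I'll go down and grip.

Request:
{"fn": "move_arm", "kwargs": {
  "series": [
    [[0,0,-0.015,0,0,0,0.04],[0,0,-0.015,0,0,0,0.04],[0,0,-0.009,0,0,0,0.04],[0,0,0,0,0,0,0.04],[0,0,0,0,0,0,0.03],[0,0,0,0,0,0,0.022],[0,0,0,0,0,0,0.01],[0,0,0,0,0,0,0.008],[0,0,0,0,0,0,0.008],[0,0,0,0,0,0,0.008],[0,0,0,0,0,0,0.008],[0,0,0.005,0,0,0,0.008],[0,0,0.01,0,0,0,0.008],[0,0,0.01,0,0,0,0.008]]
  ],
  "newtons": 30
}}

```text
clock: 3.3
position: [0.4598, -0.2973, 0.0606]
ee_rot: [-0.011, 0.983, 0.056, 0.173]
contact_force: [0.0, -0.5, 0.4]
width: 0.0151
```

```bash
python3 - <<'E'
from h import *
print({k:np.round(v,4) for k,v in manip.get_state().items() if k in("position","width","ee_rot","qpos","contact_force")})
snap("wrist","w3"); snap("side","s3")
crop("s3",290,120,440,260,4,"s3a")
crop("w3",220,240,420,400,4,"w3a")
E
```

```text
{'qpos': array([-0.8933,  0.3249,  2.0324,  0.4966,  0.6542,  0.1862]), 'position': array([ 0.4598, -0.2973,  0.0606]), 'ee_rot': array([-0.0105,  0.9832,  0.0559,  0.1734]), 'contact_force': array([ 0.019 , -0.5331,  0.4439]), 'width': np.float64(0.0151)}
```

View pics/w3a.png

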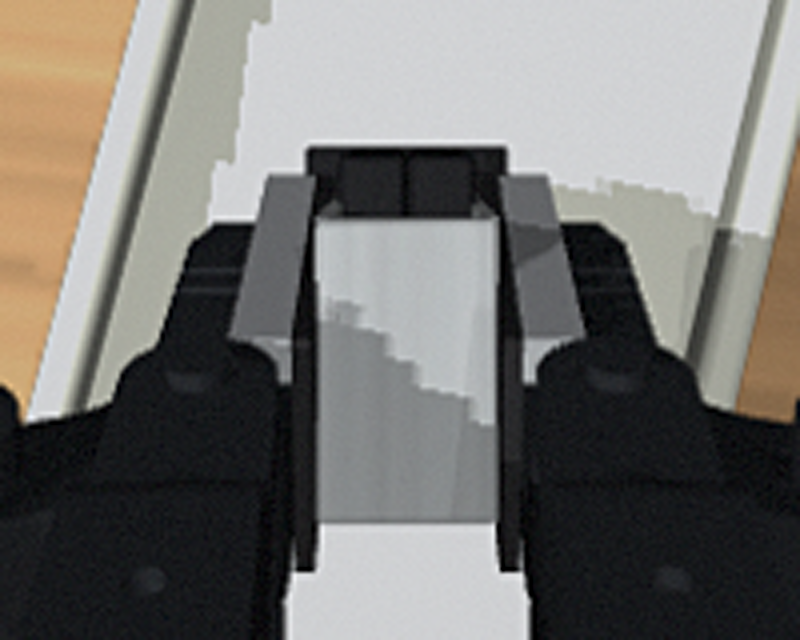

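View pics/s3a.png

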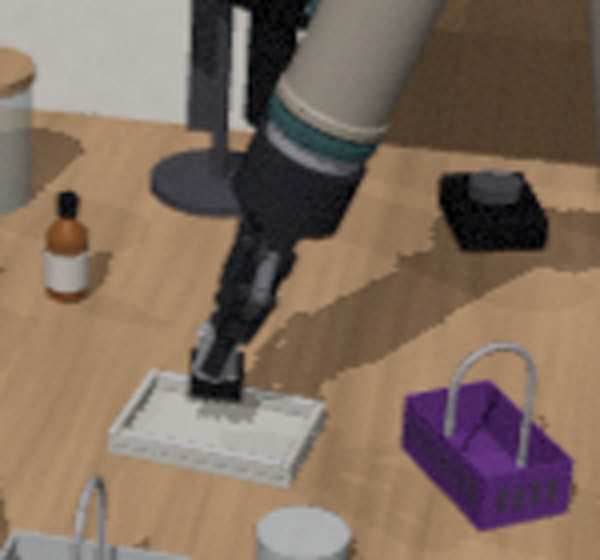

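Width is 15 mm and the dish's shadow shows the combs are clear of it. I'll carry them to above the -x half of the basket.

Request:
{"fn": "move_arm", "kwargs": {
  "series": [
    [[0,0,0.02,0,0,0,0.008],[0,0,0.03,0,0,0,0.008],[0,0,0.03,0,0,0,0.008],[0,0.01,0.02,0,0,-0.02,0.008],[0.001,0.02,0,0,0,-0.02,0.008],[0.001,0.025,0,0,0,-0.02,0.008],[0.001,0.025,0,0,0,-0.02,0.008],[0.001,0.025,0,0,0,-0.02,0.008],[0.001,0.025,0,0,0,-0.02,0.008],[0,0.025,0,0,0,-0.02,0.008],[0,0.025,0,0,0,-0.019,0.008],[0,0.025,0,0,0,0,0.008],[0,0.02,0,0,0,0,0.008],[0,0.01,0,0,0,0,0.008],[0,0,0,0,0,0,0.008],[0,0,0,0,0,0,0.008]]
  ]
}}

```text
clock: 4.73
position: [0.4651, -0.0623, 0.1604]
ee_rot: [0.004, 0.984, -0.021, 0.174]
contact_force: [0.3, 0.2, -1.1]
width: 0.0155
```

```bash
python3 - <<'E'
from h import *
print({k:np.round(v,4) for k,v in manip.get_state().items() if k in("position","width","ee_rot","qpos","contact_force")})
snap("wrist","w4"); snap("side","s4")
crop("s4",250,100,400,300,4,"s4a")
E
```

```text
{'qpos': array([-0.3646,  0.0255,  2.1022,  0.1712,  0.6871,  1.135 ]), 'position': array([ 0.4651, -0.0623,  0.1604]), 'ee_rot': array([ 0.004 ,  0.9845, -0.0214,  0.1743]), 'contact_force': array([ 0.3202,  0.2397, -1.1393]), 'width': np.float64(0.0155)}
```

View pics/w4_full.png

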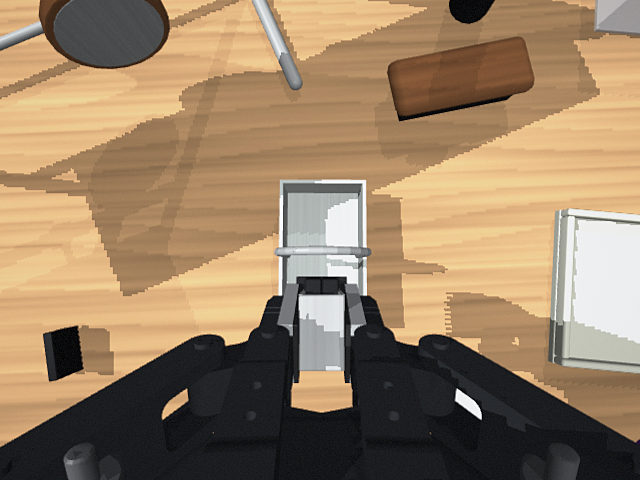

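View pics/s4a.png

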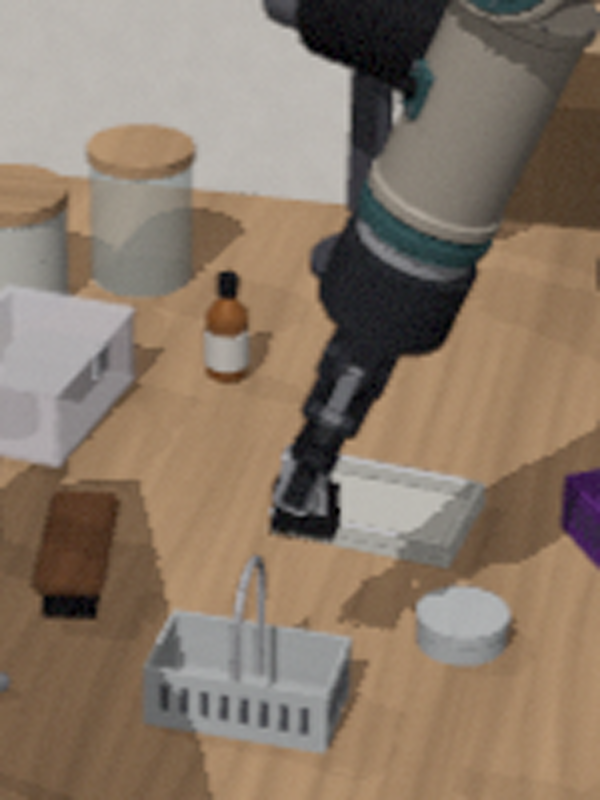

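```bash
python3 - <<'E'
from h import *
crop("w4",260,160,390,310,5,"w4a")
for p in [(280.5,181),(366.5,181)]: print(atz("w4",*p,.04).round(4))
print(atz("w4",323,247,.1025).round(4))
print(proj("w4",(.465,-.0625,.16)))
E
```

```text
[ 0.5488 -0.0363  0.04  ]
[ 0.546  -0.1003  0.04  ]
[ 0.4952 -0.0653  0.1025]
[319.9859787 315.326503 ]
```

View pics/w4a.png

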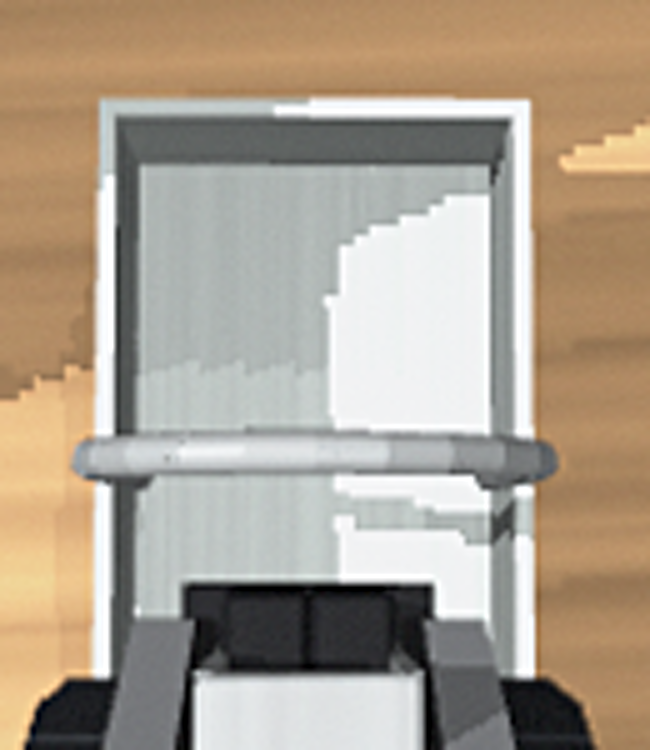

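The combs line up with the basket, with the handle at pixel (323,247) ahead of the hand. I'll shift 2 mm in -y and lower.

Request:
{"fn": "move_arm", "kwargs": {
  "series": [
    [[0,-0.001,-0.02,0,0,0,0.008],[0,-0.001,-0.02,0,0,0,0.008],[0,0,-0.02,0,0,0,0.008],[0,0,-0.015,0,0,0,0.008],[0,0,-0.01,0,0,0,0.008],[0,0,0,0,0,0,0.008],[0,0,0,0,0,0,0.008]]
  ]
}}

```text
clock: 5.42
position: [0.4652, -0.0657, 0.0749]
ee_rot: [0.004, 0.985, -0.023, 0.174]
contact_force: [0.3, -0.4, -0.9]
width: 0.0157
```

```bash
python3 - <<'E'
from h import *
snap("wrist","w5"); snap("side","s5"); snap("scene","c5")
crop("s5",270,160,370,300,5,"s5a");crop("w5",220,210,420,390,4,"w5a");crop("c5",260,200,340,310,5,"c5a")
E
```

```text
(no output)
```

View pics/w5a.png

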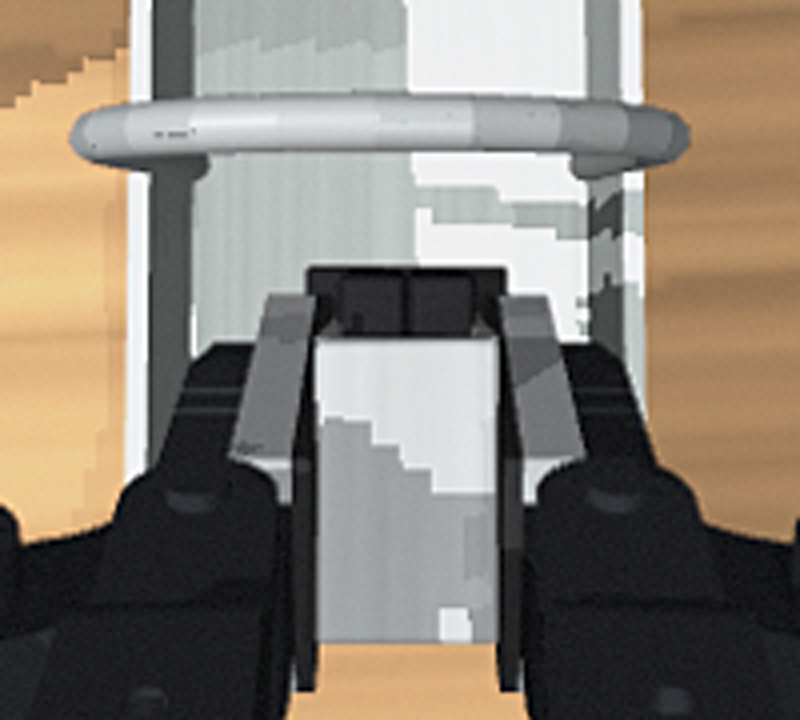

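View pics/s5a.png

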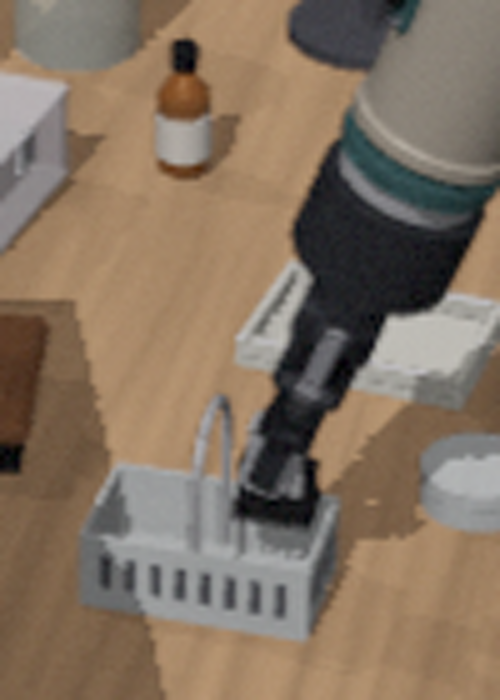

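View pics/c5a.png

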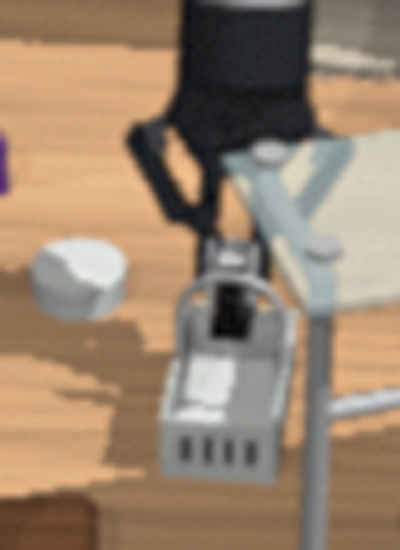

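Request:
{"fn": "move_arm", "kwargs": {
  "series": [
    [[0,0.001,-0.012,0,0,0,0.008],[0,0.001,-0.012,0,0,0,0.008],[0,0,-0.01,0,0,0,0.008],[0,0,-0.005,0,0,0,0.008],[0,0,-0.002,0,0,0,0.008],[0,0,0,0,0,0,0.008],[0,0,0,0,0,0,0.008]]
  ]
}}

```text
clock: 6.15
position: [0.4659, -0.063, 0.035]
ee_rot: [0.004, 0.984, -0.022, 0.175]
contact_force: [-0.7, -0.0, -1.1]
width: 0.016
```

```bash
python3 - <<'E'
from h import *
print({k:np.round(v,4) for k,v in manip.get_state().items() if k in("position","contact_force","width")})
snap("wrist","w6"); snap("side","s6")
crop("s6",270,160,370,300,5,"s6a");crop("w6",220,210,420,390,4,"w6a")
E
```

```text
{'position': array([ 0.4659, -0.063 ,  0.035 ]), 'contact_force': array([-0.6681, -0.0095, -1.0983]), 'width': np.float64(0.016)}
```

View pics/w6a.png

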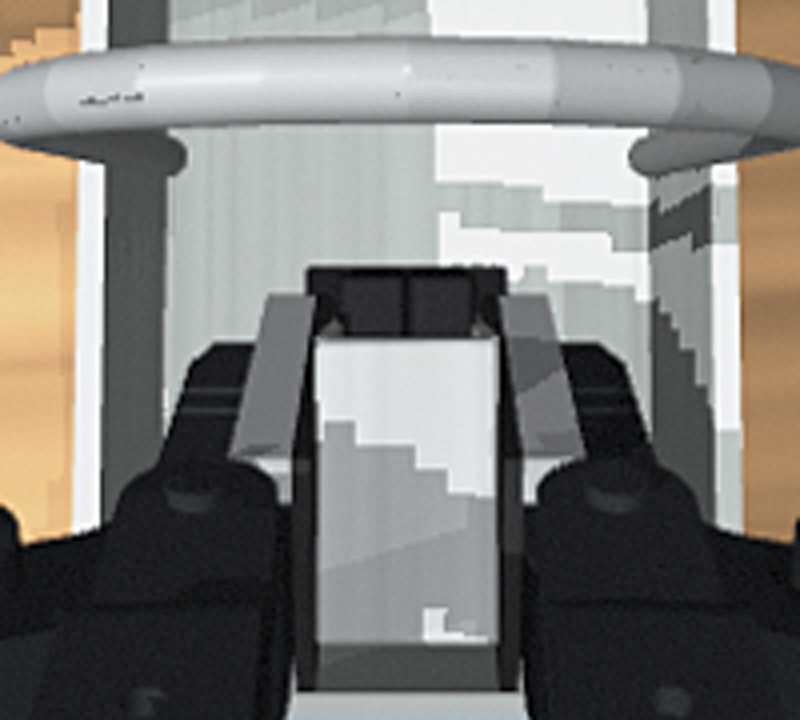

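View pics/s6a.png

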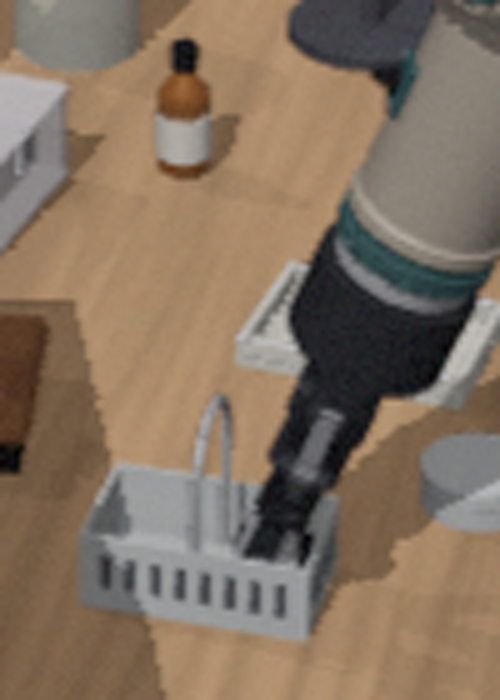

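Everything is centred. I'll lower the last 3 mm, open slightly and back out along the tool axis.

Request:
{"fn": "move_arm", "kwargs": {
  "series": [
    [[0,0,-0.0015,0,0,0,0.008],[0,0,-0.0015,0,0,0,0.008],[0,0,0,0,0,0,0.008],[0,0,0,0,0,0,0.018],[0,0,0,0,0,0,0.02],[0,0,0,0,0,0,0.023],[0,0,0,0,0,0,0.023],[0,0,0,0,0,0,0.023]]
  ]
}}

```text
clock: 6.92
position: [0.4652, -0.0628, 0.0312]
ee_rot: [0.004, 0.984, -0.022, 0.174]
contact_force: [1.1, -0.1, -0.3]
width: 0.0229
```

```bash
python3 - <<'E'
from h import *
print({k:np.round(v,4) for k,v in manip.get_state().items() if k in("position","contact_force","width")})
snap("wrist","w7"); crop("w7",220,210,420,390,4,"w7a")
E
```

```text
{'position': array([ 0.4652, -0.0628,  0.0312]), 'contact_force': array([ 1.1149, -0.1474, -0.2844]), 'width': np.float64(0.0229)}
```

View pics/w7a.png

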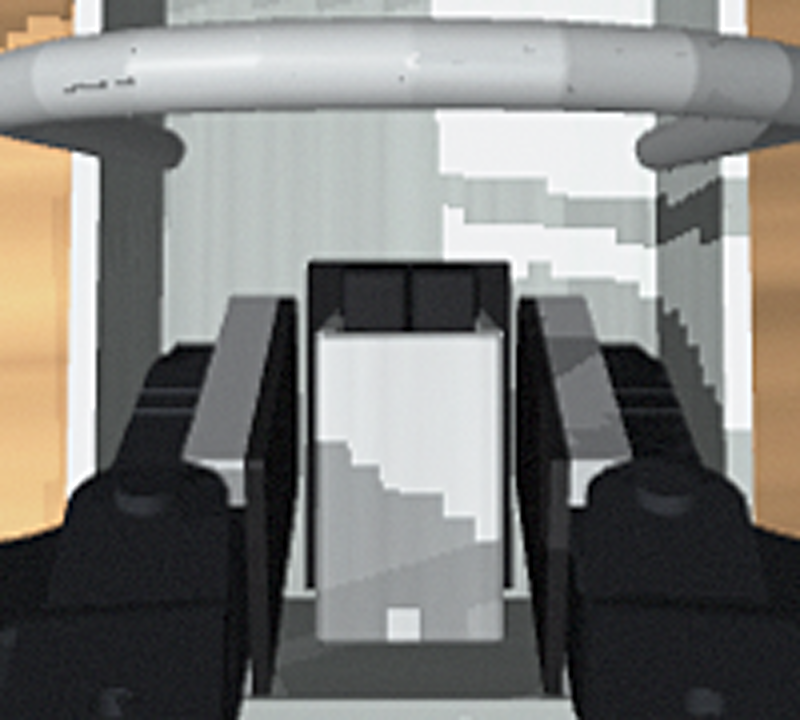

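Both sides are free of the combs. I'll back out along the axis and check where the tin and loose comb are relative to the next grasp.

Request:
{"fn": "move_arm", "kwargs": {
  "series": [
    [[-0.002,0,0.0055,0,0,0,0.023],[-0.0035,0,0.0095,0,0,0,0.023],[-0.005,0,0.014,0,0,0,0.023],[-0.007,0,0.02,0,0,0,0.025],[-0.009,0,0.025,0,0,0,0.06],[-0.01,0,0.025,0,0,0,0.0854],[-0.01,0,0.02,0,0,0,0.0854],[0,0,0,0,0,0,0.0854],[0,0,0,0,0,0,0.0854]]
  ]
}}

```text
clock: 7.72
position: [0.419, -0.0631, 0.1516]
ee_rot: [0.005, 0.984, -0.022, 0.176]
contact_force: [-0.9, -1.1, -0.3]
width: 0.0832
```

```bash
python3 - <<'E'
from h import *
print({k:np.round(v,4) for k,v in manip.get_state().items() if k in("position","contact_force","width","ee_rot","qpos")})
snap("wrist","w8")
print("tin",atz("w1",210,281,.022),"sparecomb",atz("w4",62,353,.03))
print("brush",atz("w4",462,75,.034))
E
```

```text
{'qpos': array([-0.4216, -0.0376,  2.193 ,  0.2053,  0.6655,  1.0535]), 'position': array([ 0.419 , -0.0631,  0.1516]), 'ee_rot': array([ 0.0047,  0.9842, -0.0224,  0.1757]), 'contact_force': array([-0.906 , -1.0575, -0.2861]), 'width': np.float64(0.0832)}
tin [ 0.38221962 -0.16653392  0.022     ] sparecomb [0.42818917 0.13226464 0.03      ]
brush [ 0.62754007 -0.1796454   0.034     ]
```

View pics/w8_full.png

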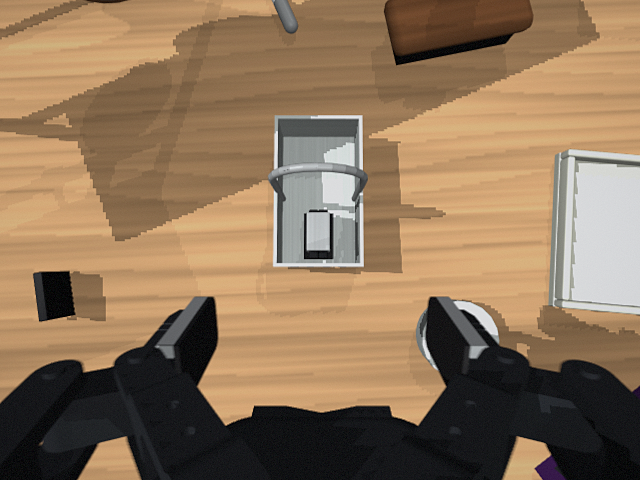

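```bash
cat > kin.py <<'E'
import numpy as np
from scipy.optimize import least_squares
from scipy.spatial.transform import Rotation as Ro
D=[([-1.22399,.27648,1.50584,0,1.36069,-.12101],(.25914,-.51288,.24162),(0,.97277,.23178,0)),
([-.680,.221,1.582,-.001,1.339,.896],(.459,-.282,.242),(0,1,-.002,0)),
([-.8933,.3249,2.0324,.4966,.6542,.1862],(.4598,-.2973,.0606),(-.0105,.9832,.0559,.1734)),
([-.3646,.0255,2.1022,.1712,.6871,1.135],(.4651,-.0623,.1604),(.004,.9845,-.0214,.1743)),
([-.4216,-.0376,2.193,.2053,.6655,1.0535],(.419,-.0631,.1516),(.0047,.9842,-.0224,.1757))]
Rz=lambda a:Ro.from_euler('z',a); Ry=lambda a:Ro.from_euler('y',a)
def fk(q,p):
    h,L1,L2,L3,d,a=p
    R=Rz(q[0]); x=R.apply([0,0,h])
    R=R*Ry(q[1]); x=x+R.apply([0,d,L1])
    R=R*Ry(q[2]); x=x+R.apply([a,0,L2])
    R=R*Rz(q[3])*Ry(q[4])*Rz(q[5]); return x+R.apply([0,0,L3]),R
def f(p): return np.concatenate([fk(q,p)[0]-np.array(x) for q,x,_ in D])
s=least_squares(f,[.2,.4,.4,.25,.07,0]); P=s.x
lo=np.array([-2.89,-.75,.22,-1.18,.11,-2.7]); hi=np.array([2.89,2.08,2.7,4.32,2.71,2.7])
def ik(x,R,q0):
    def g(q):
        y,S=fk(q,P); return np.concatenate([(y-x)*5,(R.inv()*S*OFF).as_rotvec()])
    r=least_squares(g,q0,bounds=(lo+.02,hi-.02)); return r.x,np.abs(r.fun).max()
# tool offset
q,x,o=D[3]; OFF=Ro.from_quat([o[1],o[2],o[3],o[0]]); OFF=fk(q,P)[1].inv()*OFF
if __name__=="__main__":
    print(P.round(4),np.abs(s.fun).max())
    for q,x,o in D: print(np.degrees((fk(q,P)[1]*OFF).inv()*Ro.from_quat([o[1],o[2],o[3],o[0]]).as_rotvec() if 0 else ((fk(q,P)[1]*OFF).inv()*Ro.from_quat([o[1],o[2],o[3],o[0]])).as_rotvec()).round(2))
    base=Ro.from_quat([1,0,0,0]) # tool down x along +x
    def tool(yaw,lean): return Rz(yaw)*Ry(-lean)*base
    yb=np.radians(-2.4); c=np.array([.4925,-.0655])
    q=np.array(D[4][0])
    for nm,yaw,lean,g in [("pre",yb,.785,(.35,-.06,.15)),("grip",yb,.785,(.4645,-.0643,.025)),("grip50",yb,.873,(.4645,-.0643,.025)),("lift",yb,.785,(.42,-.06,.16)),
        ("hookapp",.36,.785,(.591-.068*.936,.237-.068*.351,.150)),("hook",.36,.785,(.591-.028*.936,.237-.028*.351,.127)),("ret",.36,.785,(.45,.18,.25))]:
        R=tool(yaw,lean); x=np.array(g)+R.apply([0,0,.008]); q,e=ik(x,R,q); print(nm,x.round(3),q.round(3),round(e,4))
E
python3 kin.py
```

```text
[0.1368 0.6295 0.4214 0.353  0.0695 0.0606] 0.00029203433577040805
[-0.08 -0.01 -0.  ]
[ 0.03  0.05 -0.06]
[-0. -0. -0.]
[-0. -0.  0.]
[ 0.   -0.   -0.01]
pre [ 0.356 -0.06   0.144] [-1.072 -0.219  2.643  1.265  0.689 -0.478] 0.0
grip [ 0.47  -0.065  0.019] [-0.544  0.484  2.68   2.646  0.788 -1.583] 0.0168
grip50 [ 0.471 -0.065  0.02 ] [-0.567  0.494  2.68   2.609  0.823 -1.579] 0.0783
lift [ 0.426 -0.06   0.154] [-0.664 -0.093  2.527  1.513  0.426 -0.407] 0.0
hookapp [0.533 0.215 0.144] [ 0.187  0.156  2.3    2.214  0.153 -0.772] 0.0
hook [0.57  0.229 0.121] [ 0.206  0.253  2.254  2.492  0.181 -1.039] 0.0
ret [0.455 0.182 0.244] [ 0.108 -0.165  2.261  0.58   0.327  0.836] 0.0
```

```bash
cat > scan.py <<'E'
from kin import *
base=Ro.from_quat([1,0,0,0])
def tool(yaw,lean): return Rz(yaw)*Ry(-lean)*base
def ikm(x,R):
    best=[]
    rng=np.random.default_rng(0)
    for k in range(14):
        q0=np.array([np.arctan2(x[1],x[0])-.2,rng.uniform(-.5,.8),rng.uniform(1.3,2.6),[0.1,1.2,2.5,3.1][k%4],rng.uniform(.3,1.2),[1.,0,-1.5,-1.6][k%4]])
        q,e=ik(x,R,q0)
        if e<1e-3 and not any(np.allclose(q,b,atol=.02) for b in best): best.append(q)
    return best
if __name__=="__main__":
    yb=np.radians(-2.4); c=np.array([.4925,-.0655]); hk=np.array([.591,.237]); yh=.36
    for gx in (-.028,-.038):
        for L in (25,30,35,40,45):
            L_=np.radians(L)
            for nm,yaw,cc,gz in [("shelf",yb,c,.025),("shelfup",yb,c,.105),("hook",yh,hk,.1275),("hookup",yh,hk,.150),("hookpre",yh,hk-.05*np.array([np.cos(yh),np.sin(yh)]),.150)]:
                R=tool(yaw,L_); x=np.array([cc[0]+gx*np.cos(yaw),cc[1]+gx*np.sin(yaw),gz])+R.apply([0,0,.008])
                print(gx,L,nm,[b.round(2).tolist() for b in ikm(x,R)])
E
python3 scan.py
```

```text
-0.028 25 shelf [[-0.4, 0.29, 2.38, 1.18, 0.16, 0.07]]
-0.028 25 shelfup [[-0.4, 0.11, 2.27, 0.4, 0.38, 0.87]]
-0.028 25 hook [[0.24, 0.26, 1.97, 0.11, 0.48, 1.36]]
-0.028 25 hookup [[0.24, 0.23, 1.94, 0.1, 0.54, 1.38]]
-0.028 25 hookpre [[0.22, 0.16, 2.03, 0.12, 0.52, 1.35]]
-0.028 30 shelf [[-0.43, 0.3, 2.46, 2.09, 0.22, -0.86]]
-0.028 30 shelfup [[-0.43, 0.1, 2.34, 0.73, 0.29, 0.52]]
-0.028 30 hook [[0.23, 0.24, 2.04, 0.19, 0.34, 1.28]]
-0.028 30 hookup [[0.23, 0.21, 2.01, 0.16, 0.4, 1.31]]
-0.028 30 hookpre [[0.21, 0.14, 2.1, 0.2, 0.38, 1.26]]
-0.028 35 shelf [[-0.46, 0.34, 2.53, 2.46, 0.38, -1.27]]
-0.028 35 shelfup [[-0.46, 0.1, 2.41, 1.31, 0.25, -0.08]]
-0.028 35 hook [[0.22, 0.24, 2.11, 0.4, 0.2, 1.07]]
-0.028 35 hookup [[0.22, 0.2, 2.08, 0.3, 0.26, 1.16]]
-0.028 35 hookpre [[0.2, 0.13, 2.18, 0.38, 0.24, 1.08]]
-0.028 40 shelf [[-0.51, 0.41, 2.62, 2.6, 0.59, -1.48]]
-0.028 40 shelfup [[-0.51, 0.12, 2.48, 1.9, 0.31, -0.71]]
-0.028 40 hook []
-0.028 40 hookup [[0.21, 0.2, 2.15, 0.77, 0.13, 0.69]]
-0.028 40 hookpre [[0.19, 0.13, 2.25, 0.99, 0.13, 0.46]]
-0.028 45 shelf []
-0.028
[... 843 characters left out ...]
shelfup [[-0.48, 0.09, 2.43, 1.32, 0.25, -0.11]]
-0.038 35 hook [[0.22, 0.22, 2.13, 0.42, 0.2, 1.04]]
-0.038 35 hookup [[0.22, 0.19, 2.1, 0.32, 0.26, 1.15]]
-0.038 35 hookpre [[0.2, 0.12, 2.19, 0.39, 0.24, 1.06]]
-0.038 40 shelf [[-0.53, 0.41, 2.64, 2.6, 0.62, -1.5]]
-0.038 40 shelfup [[-0.53, 0.11, 2.5, 1.89, 0.32, -0.72]]
-0.038 40 hook []
-0.038 40 hookup [[0.21, 0.19, 2.17, 0.81, 0.13, 0.65]]
-0.038 40 hookpre [[0.19, 0.12, 2.27, 1.03, 0.13, 0.42]]
-0.038 45 shelf []
-0.038 45 shelfup [[-0.57, 0.15, 2.58, 2.22, 0.47, -1.11]]
-0.038 45 hook [[0.2, 0.24, 2.27, 2.5, 0.19, -1.05]]
-0.038 45 hookup [[0.2, 0.19, 2.24, 2.16, 0.14, -0.71]]
-0.038 45 hookpre [[0.17, 0.13, 2.34, 2.23, 0.17, -0.8]]
```

```bash
python3 - <<'E'
from h import *
crop("w8",255,100,385,280,4,"w8a")
E
python3 - <<'E'
import sys; sys.path.insert(0,'.')
from scan import *
yb=np.radians(-2.4); q=np.array(D[4][0])
for s in [.10,.08,.06,.04,.02,0]:
    R=tool(yb,.524); x=np.array([.4545,-.0639,.018])-R.apply([0,0,s]); q,e=ik(x,R,q); print("app",s,x.round(3),q.round(2),round(e,4))
for z in [.03,.05,.08,.11,.15]:
    x=np.array([.4545,-.0639,z]); q,e=ik(x,R,q); print("up",z,q.round(2),round(e,4))
E
```

```text
app 0.1 [ 0.405 -0.062  0.105] [-0.54 -0.02  2.43  0.77  0.35  0.39] 0.0
app 0.08 [ 0.415 -0.062  0.087] [-0.52  0.05  2.45  0.94  0.29  0.23] 0.0
app 0.06 [ 0.425 -0.063  0.07 ] [-0.5   0.11  2.46  1.18  0.24  0.  ] 0.0
app 0.04 [ 0.435 -0.063  0.053] [-0.48  0.17  2.47  1.49  0.21 -0.31] 0.0
app 0.02 [ 0.445 -0.063  0.035] [-0.46  0.23  2.48  1.84  0.21 -0.64] 0.0
app 0 [ 0.454 -0.064  0.018] [-0.45  0.29  2.49  2.13  0.24 -0.93] 0.0
up 0.03 [-0.45  0.26  2.47  1.91  0.21 -0.71] 0.0
up 0.05 [-0.45  0.2   2.44  1.49  0.2  -0.27] 0.0
up 0.08 [-0.45  0.12  2.39  0.96  0.24  0.27] 0.0
up 0.11 [-0.45  0.05  2.34  0.66  0.33  0.58] 0.0
up 0.15 [-0.45 -0.03  2.27  0.47  0.45  0.79] 0.0
```

View pics/w8a.png

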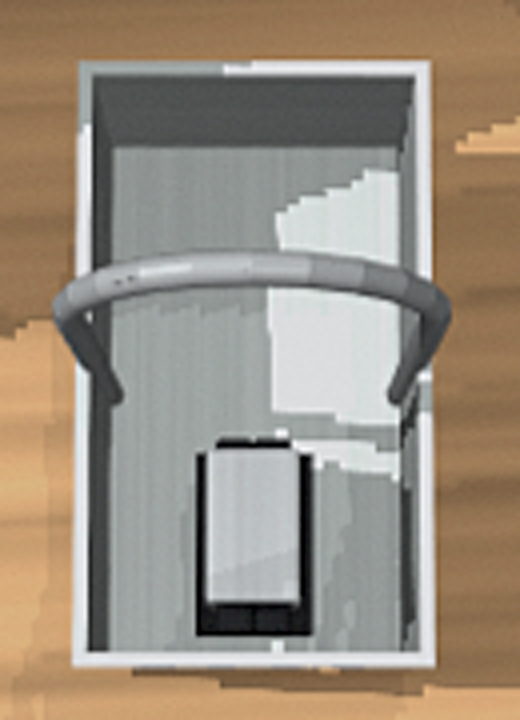

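```bash
python3 - <<'E'
from h import *
Q=np.array([atz("w8",255+a/4,100+b/4,.04)[:2] for a,b in [(80,60),(431,62),(436,667),(73,665)]])
print(Q.round(4),Q.mean(0).round(4)); d=(Q[0]+Q[1]-Q[2]-Q[3])/2; print(np.linalg.norm(d),np.degrees(np.arctan2(d[1],d[0])))
C=np.array([atz("w8",255+a/4,100+b/4,.0525)[:2] for a,b in [(208,450),(298,450),(298,605),(206,605)]]); print(C.round(4),C.mean(0))
E
```

```text
[[ 0.5501 -0.0361]
 [ 0.5468 -0.1002]
 [ 0.4367 -0.095 ]
 [ 0.44   -0.0309]] [ 0.4934 -0.0655]
0.1101755254309384 -2.708207664937555
[[ 0.4754 -0.0568]
 [ 0.4747 -0.0721]
 [ 0.4483 -0.0708]
 [ 0.449  -0.0553]] [ 0.46184313 -0.06374983]
```

Request:
{"fn": "move_arm", "kwargs": {
  "series": [
    [[-0.0034,0.0004,-0.0117,-0.002,-0.044,0,0.0854],[-0.0034,0.0004,-0.0117,-0.002,-0.044,0,0.0854],[-0.0034,0.0004,-0.0117,-0.002,-0.044,0,0.0854],[-0.0034,0.0004,-0.0117,-0.002,-0.044,0,0.0854],[0,0,0,0,0,0,0.0854],[0.0042,-0.0002,-0.0073,0,0,0,0.0854],[0.0042,-0.0002,-0.0073,0,0,0,0.0854],[0.0042,-0.0002,-0.0073,0,0,0,0.0854],[0.0042,-0.0002,-0.0073,0,0,0,0.0854],[0.0042,-0.0002,-0.0073,0,0,0,0.0854],[0,0,0,0,0,0,0.0854],[0,0,0,0,0,0,0.0854]]
  ],
  "newtons": 50
}}

```text
clock: 8.77
position: [0.4286, -0.0607, 0.0706]
ee_rot: [0.003, 0.967, -0.021, 0.253]
contact_force: [0.1, -0.0, 0.1]
width: 0.0853
```

```bash
python3 - <<'E'
from h import *
print({k:np.round(v,4) for k,v in manip.get_state().items() if k in("position","contact_force","width","ee_rot","qpos")})
snap("wrist","w9");snap("side","s9");crop("s9",250,140,400,300,4,"s9a")
E
```

```text
{'qpos': array([-0.4803,  0.1096,  2.444 ,  1.0673,  0.244 ,  0.1303]), 'position': array([ 0.4286, -0.0607,  0.0706]), 'ee_rot': array([ 0.0029,  0.9673, -0.021 ,  0.2529]), 'contact_force': array([ 0.1111, -0.0352,  0.0971]), 'width': np.float64(0.0853)}
```

View pics/w9_full.png

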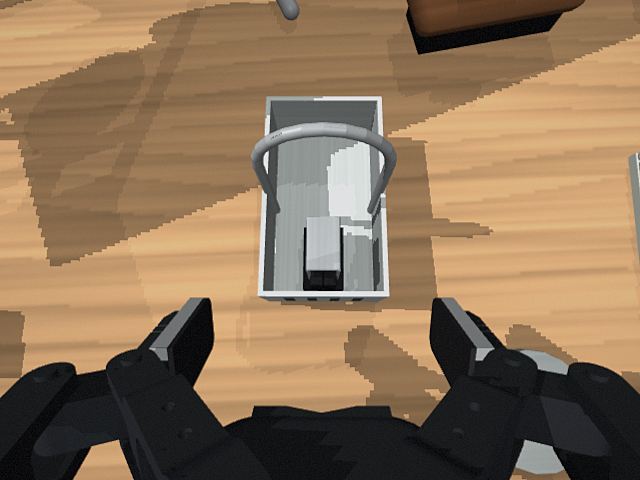

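View pics/s9a.png

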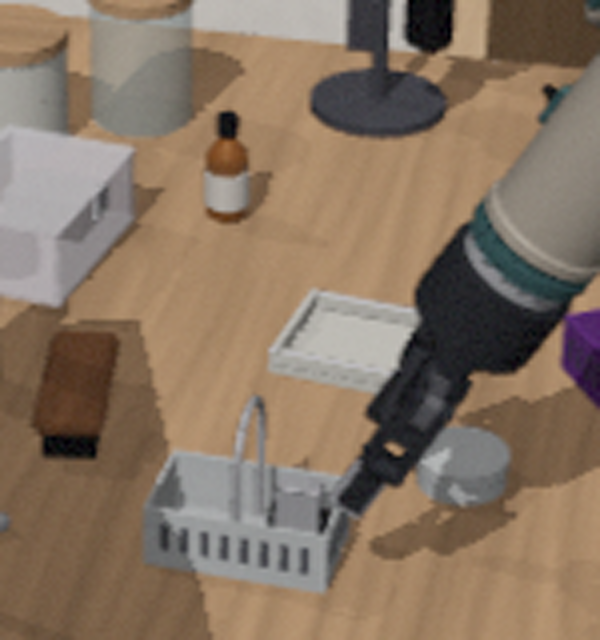

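The basket is centred between the pads. I'll go on along the axis, then close.

Request:
{"fn": "move_arm", "kwargs": {
  "series": [
    [[0.0039,-0.0004,-0.0075,0,0,0,0.0854],[0.0039,-0.0004,-0.0075,0,0,0,0.0854],[0.0039,-0.0004,-0.0075,0,0,0,0.0854],[0.0039,-0.0004,-0.0075,0,0,0,0.0854],[0.0039,-0.0004,-0.0075,0,0,0,0.0854],[0.0039,-0.0004,-0.0075,0,0,0,0.0854],[0.0036,-0.0004,-0.0065,0,0,0,0.0854],[0,0,0,0,0,0,0.0854],[0,0,0,0,0,0,0.0854]]
  ]
}}

```text
clock: 9.62
position: [0.4554, -0.0637, 0.0199]
ee_rot: [0.003, 0.967, -0.021, 0.254]
contact_force: [-0.5, 0.5, 0.1]
width: 0.0854
```

```bash
python3 - <<'E'
from h import *
print({k:np.round(v,4) for k,v in manip.get_state().items() if k in("position","contact_force","width","ee_rot","qpos")})
snap("wrist","w10");snap("side","s10");crop("s10",250,140,400,300,4,"s10a")
E
```

```text
{'qpos': array([-0.4451,  0.2861,  2.4721,  2.0099,  0.218 , -0.802 ]), 'position': array([ 0.4554, -0.0637,  0.0199]), 'ee_rot': array([ 0.0034,  0.967 , -0.021 ,  0.2539]), 'contact_force': array([-0.5006,  0.5347,  0.1451]), 'width': np.float64(0.0854)}
```

View pics/w10_full.png

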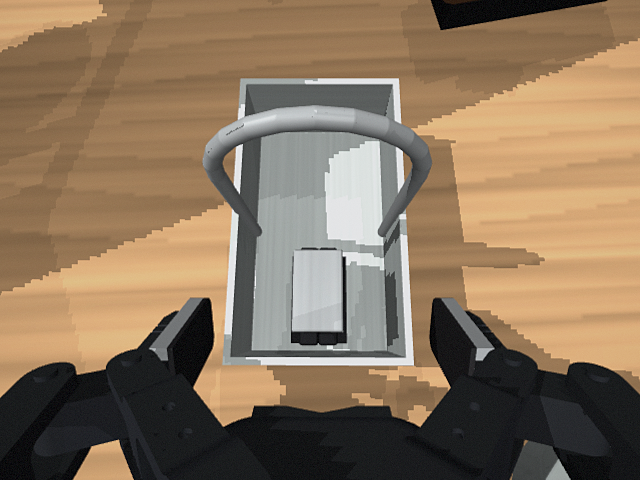

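View pics/s10a.png

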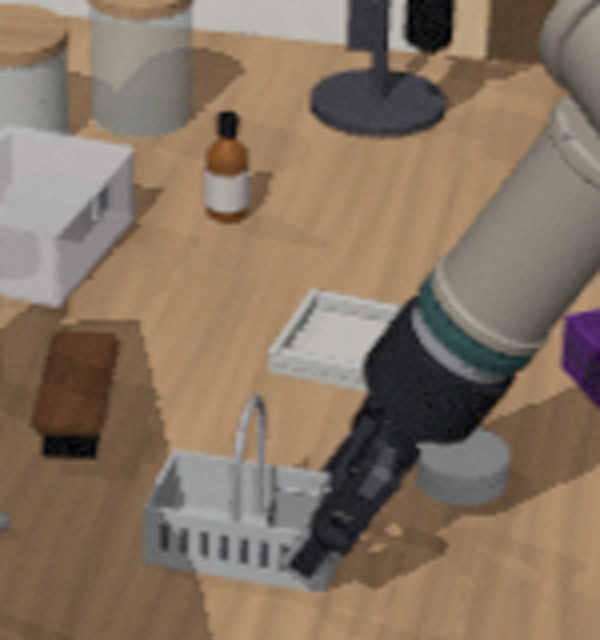

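Request:
{"fn": "move_arm", "kwargs": {
  "series": [
    [[0,0,0,0,0,0,0.075],[0,0,0,0,0,0,0.07],[0,0,0,0,0,0,0.066],[0,0,0,0,0,0,0.063],[0,0,0,0,0,0,0.06],[0,0,0,0,0,0,0.056],[0,0,0,0,0,0,0.054],[0,0,0,0,0,0,0.054],[0,0,0.002,0,0,0,0.054],[0,0,0.004,0,0,0,0.054],[0,0,0.005,0,0,0,0.054],[0,0,0.005,0,0,0,0.054],[0,0,0,0,0,0,0.054],[0,0,0,0,0,0,0.054]]
  ],
  "newtons": 50
}}

```text
clock: 10.88
position: [0.455, -0.0638, 0.0357]
ee_rot: [0.004, 0.967, -0.021, 0.254]
contact_force: [0.1, 1.0, -1.9]
width: 0.063
```

```bash
python3 - <<'E'
from h import *
print({k:np.round(v,4) for k,v in manip.get_state().items() if k in("position","contact_force","width","ee_rot","qpos","moment")})
snap("wrist","w11");snap("side","s11");crop("s11",250,140,400,300,4,"s11a")
E
```

```text
{'qpos': array([-0.4451,  0.2385,  2.4499,  1.6915,  0.1978, -0.4779]), 'position': array([ 0.455 , -0.0638,  0.0357]), 'ee_rot': array([ 0.0039,  0.967 , -0.0205,  0.2538]), 'contact_force': array([ 0.1342,  1.0104, -1.9265]), 'moment': array([-0.0109,  0.5098,  0.0041]), 'width': np.float64(0.063)}
```

View pics/w11_full.png

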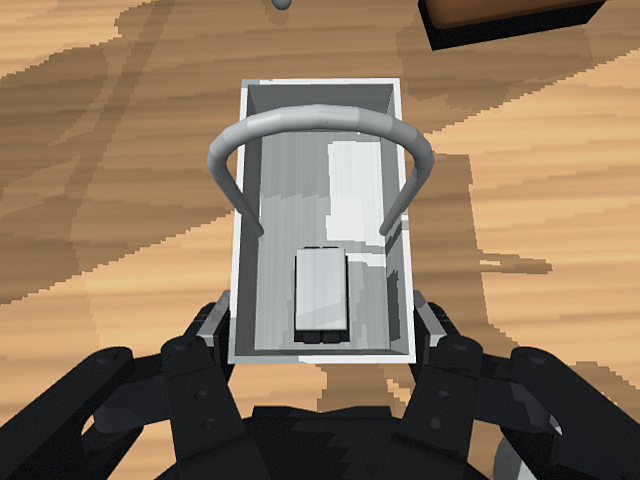

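View pics/s11a.png

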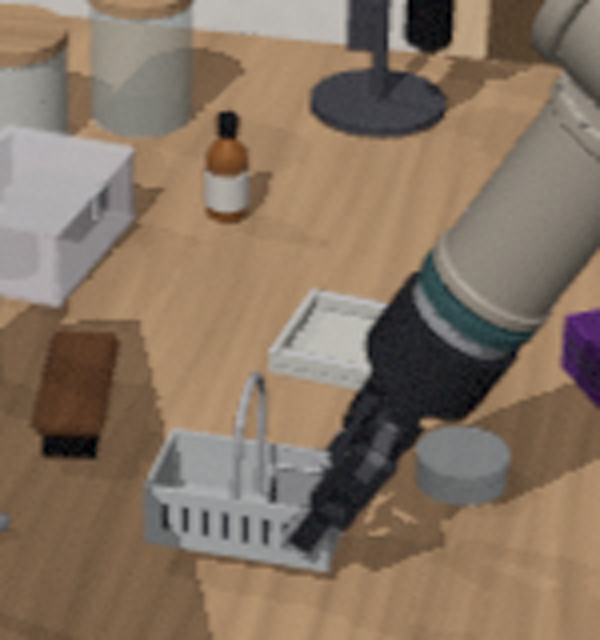

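The basket came up cleanly and level: width 63 mm, and the wrist view is unchanged relative to the hand. I'll raise it and swing towards the tier, staying back from it, to measure the free hook.

Request:
{"fn": "move_arm", "kwargs": {
  "series": [
    [[0,0,0.008,0,0,0,0.054],[0,0,0.01,0,0,0,0.054],[0,0,0.01,0,0,0,0.054],[0,0,0.01,0,0,0,0.054],[0,0,0.012,0,0,0,0.054],[-0.003,0.004,0.015,0,0,0.01,0.054],[-0.005,0.01,0.015,0,0,0.03,0.054],[-0.005,0.015,0.015,0,0,0.04,0.054],[-0.005,0.015,0.015,0,0,0.04,0.054],[-0.005,0.015,0.015,0,0,0.04,0.054],[-0.005,0.015,0.015,0,0,0.04,0.054],[-0.005,0.015,0.015,0,0,0.04,0.054],[-0.005,0.015,0.015,0,0,0.04,0.054],[-0.005,0.015,0.015,0,0,0.04,0.054],[-0.005,0.015,0.015,0,0,0.04,0.054],[-0.005,0.015,0.015,0,0,0.04,0.054],[-0.003,0.012,0.01,0,0,0.03,0.054],[0,0.008,0.005,0,0,0.01,0.054],[0,0,0,0,0,0,0.054],[0,0,0,0,0,0,0.054]]
  ]
}}

```text
clock: 12.65
position: [0.3984, 0.106, 0.263]
ee_rot: [-0.053, 0.948, 0.192, 0.248]
contact_force: [-0.6, -0.3, -3.3]
width: 0.0634
```

```bash
python3 - <<'E'
from h import *
print({k:np.round(v,4) for k,v in manip.get_state().items() if k in("position","contact_force","width","ee_rot","qpos","moment")})
snap("wrist","w12");snap("scene","c12");crop("c12",300,130,460,330,3,"c12a")
E
```

```text
{'qpos': array([-0.1367, -0.2487,  2.1034,  0.3397,  0.8686,  0.8698]), 'position': array([0.3984, 0.106 , 0.263 ]), 'ee_rot': array([-0.0528,  0.9483,  0.1916,  0.2475]), 'contact_force': array([-0.6113, -0.2604, -3.2858]), 'moment': array([-0.1995,  0.4776,  0.0159]), 'width': np.float64(0.0634)}
```

View pics/w12_full.png

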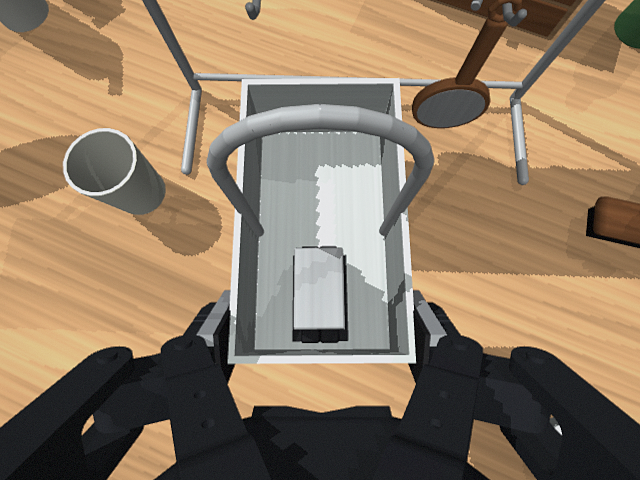

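View pics/c12a.png

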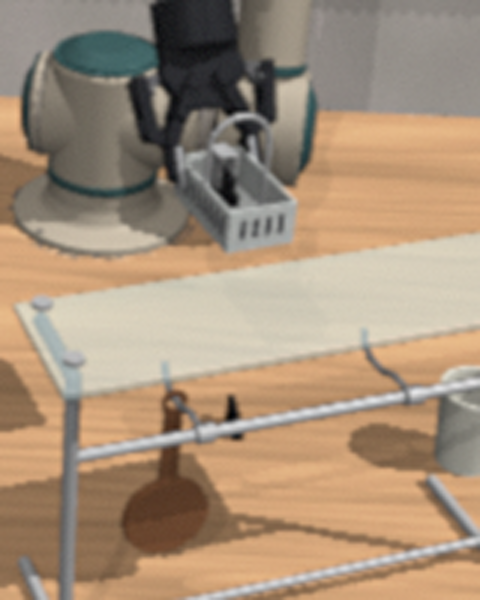

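The free hook's tip shows at the top edge, pixel (253,8), and the mirror hook is at (500,10). I'll go higher and back for a full view.

Request:
{"fn": "move_arm", "kwargs": {
  "series": [
    [[-0.005,0.003,0.015,0,0,0,0.054],[-0.005,0.003,0.02,0,0,0,0.054],[-0.005,0.005,0.02,0,0,0,0.054],[-0.005,0.005,0.02,0,0,0,0.054],[-0.005,0.005,0.02,0,0,0,0.054],[0,0.005,0.015,0,0,0,0.054],[0,0,0,0,0,0,0.054],[0,0,0,0,0,0,0.054]]
  ]
}}

```text
clock: 13.42
position: [0.3743, 0.1312, 0.3733]
ee_rot: [-0.052, 0.948, 0.191, 0.248]
contact_force: [-1.1, -0.8, -3.5]
width: 0.063
```

```bash
python3 - <<'E'
from h import *
print({k:np.round(v,4) for k,v in manip.get_state().items() if k in("position","contact_force","width","ee_rot","qpos","moment")})
snap("wrist","w13");crop("w13",150,0,330,130,4,"w13a");crop("w13",380,0,560,130,4,"w13b")
E
```

```text
{'qpos': array([-0.0309, -0.3394,  1.8837,  0.2308,  1.1359,  1.0941]), 'position': array([0.3743, 0.1312, 0.3733]), 'ee_rot': array([-0.0521,  0.9483,  0.191 ,  0.2482]), 'contact_force': array([-1.1023, -0.7727, -3.5132]), 'moment': array([-0.2627,  0.5118,  0.0123]), 'width': np.float64(0.063)}
```

View pics/w13_full.png

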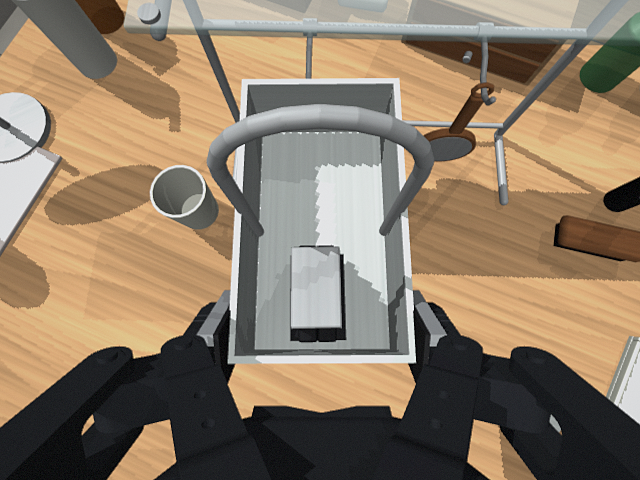

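View pics/w13a.png

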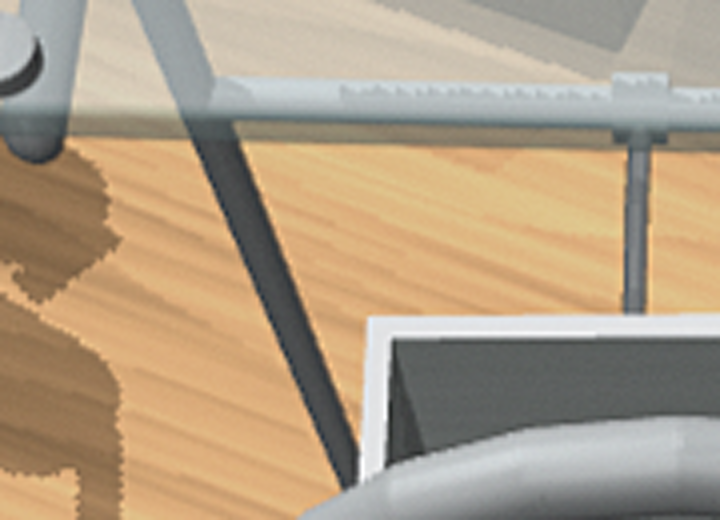

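View pics/w13b.png

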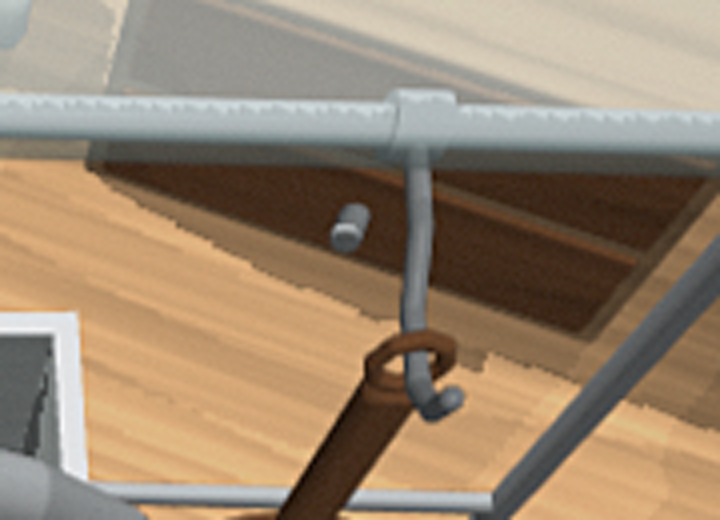

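```bash
python3 - <<'E'
from h import *
A=atz("w13",150+641/4,108/4,.206); Bm=atz("w13",380+424/4,122/4,.206)
r1=atz("w13",150+260/4,98/4,.206); r2=atz("w13",380+700/4,131/4,.206)
d=r2-r1; print("clampF",A.round(4),"clampM",Bm.round(4),"rail az",np.degrees(np.arctan2(d[1],d[0])),"clamp az",np.degrees(np.arctan2((Bm-A)[1],(Bm-A)[0])))
s=atz("w13",150+637/4,160/4,.207);e=atz("w13",150+634/4,308/4,.205); dd=s-e; print("shank",s.round(4),e.round(4),np.degrees(np.arctan2(dd[1],dd[0])))
print("scene clamp F",atz("scene0",300+548/4,200+248/4,.206))
# feet from w12: left corner(197,77), tip(187,172); right corner(516,92), tip(523,180)
F=[atz("w12",*p,.006) for p in [(195,80),(187,172),(517,93),(523,181)]]; print(np.round(F,4))
v=F[0]-F[2]; print("feet line az",np.degrees(np.arctan2(v[1],v[0])),np.linalg.norm(v))
# hook tip bottom in w12 
print("tipw12", atz("w12",253,12,.20).round(4))
for az in (19,20,20.6,21):
    a=np.radians(az); print(az,(A[:2]-.06*np.array([np.cos(a),np.sin(a)])).round(4))
E
```

```text
clampF [0.6427 0.2568 0.206 ] clampM [0.7081 0.0884 0.206 ] rail az -69.08673380712011 clamp az -68.7894193666265
shank [0.6269 0.2511 0.207 ] [0.5882 0.2354 0.205 ] 22.128850573515557
scene clamp F [0.64744768 0.25807991 0.206     ]
[[ 0.6124  0.3724  0.006 ]
 [ 0.4964  0.3228  0.006 ]
 [ 0.7519 -0.0105  0.006 ]
 [ 0.6403 -0.0495  0.006 ]]
feet line az 110.02468987846686 0.4074758817508384
tipw12 [0.5729 0.2316 0.2   ]
19 [0.586  0.2373]
20 [0.5863 0.2363]
20.6 [0.5865 0.2357]
21 [0.5867 0.2353]
```

```bash
python3 - <<'E'
from h import *
crop("w12",220,0,290,40,10,"w12a");crop("scene0",405,230,455,275,14,"c7")
for az in (20.8,):
  a=np.radians(az);u=np.array([np.cos(a),np.sin(a),0])
  for S in ([.5865,.2357,.2],[.591,.237,.2],[.589,.2365,.2]):
    S=np.array(S)
    for n in("w12","w13","scene0"):
      print(n,[proj(n,S+k*u+[0,0,z-.2]).round(1).tolist() for k,z in [(-.024,.216),(-.024,.2),(0,.197),(.03,.205),(.06,.206)]])
E
```

```text
w12 [[248.6, 4.1], [253.2, 23.8], [256.7, -0.8], [257.9, -45.0], [260.8, -78.9]]
w13 [[306.0, 92.6], [306.7, 102.5], [307.9, 83.4], [308.8, 52.5], [310.0, 27.0]]
scene0 [[420.5, 238.5], [419.6, 243.8], [423.9, 250.0], [430.2, 254.1], [436.3, 260.8]]
w12 [[249.8, -1.8], [254.3, 18.2], [257.7, -6.1], [259.0, -50.1], [261.8, -83.8]]
w13 [[306.6, 88.3], [307.3, 98.4], [308.4, 79.4], [309.4, 48.6], [310.6, 23.3]]
scene0 [[421.2, 239.5], [420.4, 244.8], [424.7, 251.1], [431.0, 255.2], [437.1, 261.9]]
w12 [[249.2, 0.8], [253.7, 20.6], [257.1, -3.8], [258.4, -47.9], [261.3, -81.6]]
w13 [[306.2, 90.1], [306.9, 100.2], [308.1, 81.2], [309.1, 50.4], [310.3, 24.9]]
scene0 [[420.9, 239.1], [420.1, 244.4], [424.4, 250.6], [430.6, 254.7], [436.7, 261.4]]
```

View pics/w12a.png

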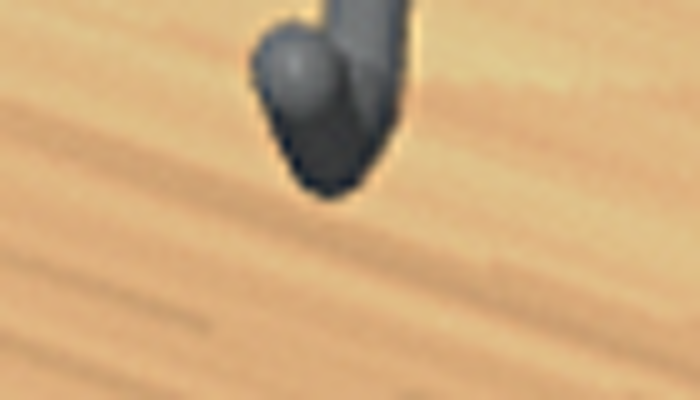

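View pics/c7.png

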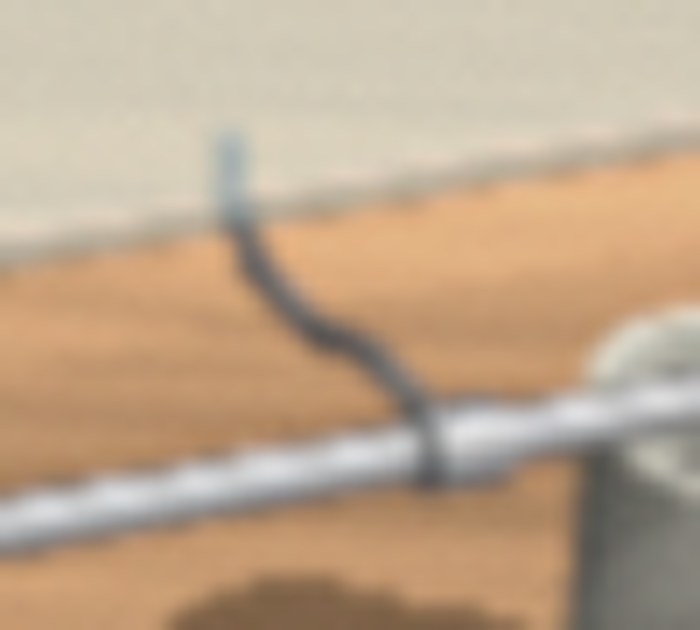

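```bash
python3 - <<'E'
from h import *
print("cup",atz("w13",180,183,.085))
a=np.radians(22.7);o=np.array([.0377*np.cos(a),.0377*np.sin(a),.0826]); print("pred handle top px",proj("w13",np.array([.3743,.1312,.3733])+o), "pred low", proj("w13",np.array([.3743,.1312,.3733])+o-[0,0,.005]))
E
python3 - <<'E'
from scan import *
q=np.array([-.0309,-.3394,1.8837,.2308,1.1359,1.0941]); y=np.radians(20.8)
R=tool(y,.5132)
for x in [(.4497,.1836,.262),(.4497,.1836,.1504),(.5058,.2049,.1504),(.5488,.2212,.1504),(.5488,.2212,.1224)]:
    q,e=ik(np.array(x),R,q); print(x,q.round(3),round(e,4))
E
```

```text
cup [0.4639988  0.36585105 0.085     ]
pred handle top px [317.6547809  114.48113193] pred low [317.98028578 127.38773458]
(0.4497, 0.1836, 0.262) [ 0.177 -0.12   2.016  0.135  0.744  1.309] 0.0
(0.4497, 0.1836, 0.1504) [0.177 0.018 2.22  0.231 0.408 1.195] 0.0
(0.5058, 0.2049, 0.1504) [0.207 0.109 2.116 0.19  0.415 1.26 ] 0.0
(0.5488, 0.2212, 0.1504) [0.225 0.175 2.031 0.163 0.432 1.302] 0.0
(0.5488, 0.2212, 0.1224) [0.225 0.215 2.071 0.197 0.353 1.264] 0.0
```

The hook x azimuth is 20.8° and the seat is at about (0.588,0.236,0.200). The predicted handle position matches the picture to about 1 mm. I'll descend at a standoff outside the glass.

Request:
{"fn": "move_arm", "kwargs": {
  "series": [
    [[0.004,0.003,-0.01,0,0,-0.0027,0.054],[0.0058,0.004,-0.0175,0,0,-0.0027,0.054],[0.0058,0.004,-0.0175,0,0,-0.0027,0.054],[0.0058,0.004,-0.0175,0,0,-0.0027,0.054],[0.0058,0.004,-0.0175,0,0,-0.0027,0.054],[0.0058,0.004,-0.0175,0,0,-0.0027,0.054],[0.0058,0.004,-0.0175,0,0,-0.0027,0.054],[0.0058,0.004,-0.0175,0,0,-0.0027,0.054],[0.0058,0.004,-0.0175,0,0,-0.0027,0.054],[0.0058,0.004,-0.0175,0,0,-0.0027,0.054],[0.0058,0.004,-0.0175,0,0,-0.0027,0.054],[0.0058,0.004,-0.0175,0,0,-0.0027,0.054],[0.0058,0.004,-0.0149,0,0,-0.0026,0.054],[0.0018,0.0014,-0.0055,0,0,0,0.054],[0,0,0,0,0,0,0.054],[0,0,0,0,0,0,0.054],[0,0,0,0,0,0,0.054]]
  ]
}}

```text
clock: 14.88
position: [0.4499, 0.1836, 0.1514]
ee_rot: [-0.048, 0.951, 0.174, 0.25]
contact_force: [0.1, 0.1, -2.7]
width: 0.063
```

```bash
python3 - <<'E'
from h import *
print({k:np.round(v,4) for k,v in manip.get_state().items() if k in("position","contact_force","width","ee_rot","qpos","moment")})
snap("wrist","w14");snap("scene","c14");snap("side","s14");crop("c14",340,170,480,300,5,"c14a");crop("s14",170,150,350,330,4,"s14a")
E
```

```text
{'qpos': array([0.173 , 0.0159, 2.2193, 0.243 , 0.4113, 1.1835]), 'position': array([0.4499, 0.1836, 0.1514]), 'ee_rot': array([-0.0478,  0.9513,  0.174 ,  0.2498]), 'contact_force': array([ 0.0515,  0.1485, -2.7139]), 'moment': array([-0.1557,  0.5203, -0.016 ]), 'width': np.float64(0.063)}
```

View pics/w14_full.png

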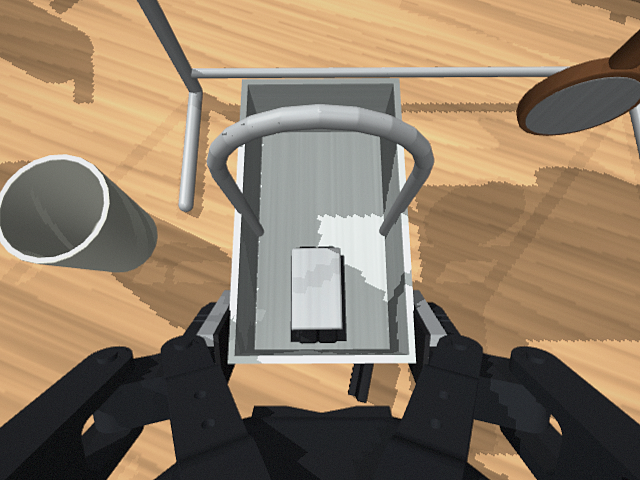

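View pics/c14a.png

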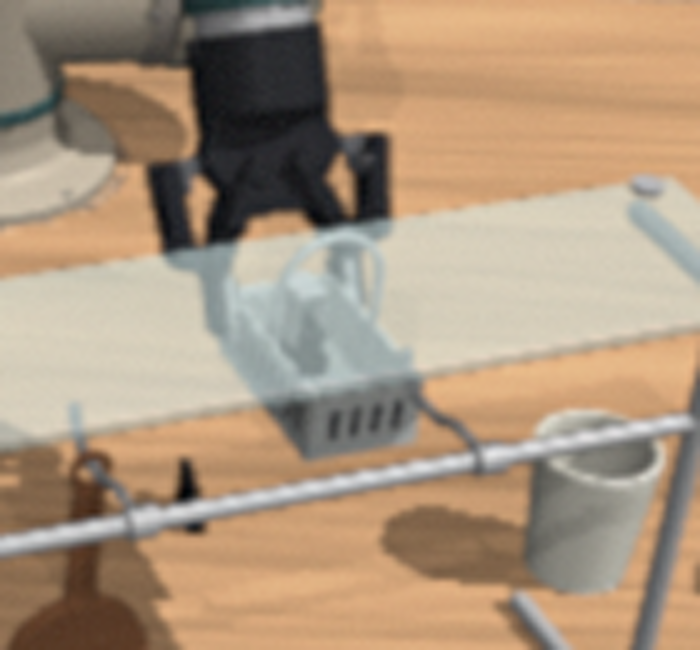

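View pics/s14a.png

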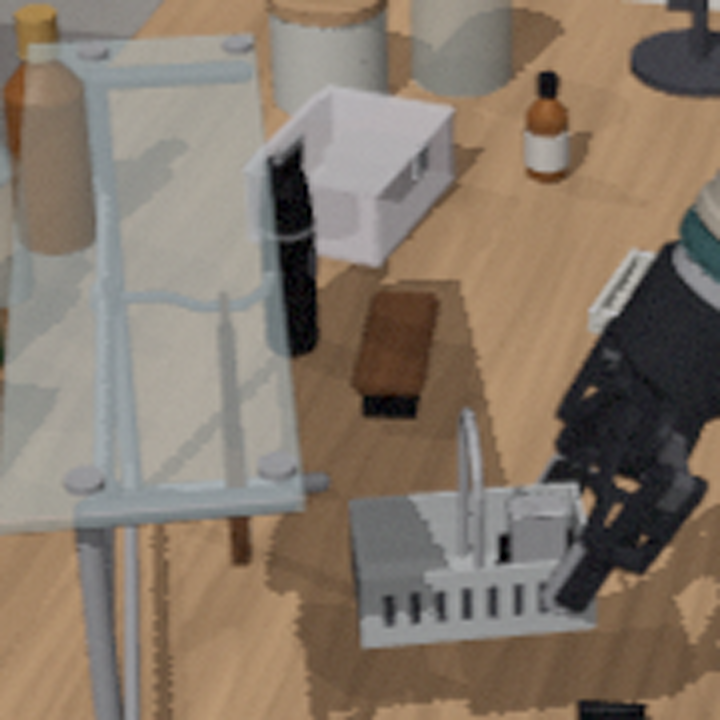

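Request:
{"fn": "move_arm", "kwargs": {
  "series": [
    [[0.008,0.003,0,0,0,0,0.054],[0.01,0.0038,0,0,0,0,0.054],[0.01,0.0038,0,0,0,0,0.054],[0.01,0.0038,0,0,0,0,0.054],[0.01,0.0038,0,0,0,0,0.054],[0.008,0.003,0,0,0,0,0.054],[0,0,0,0,0,0,0.054],[0,0,0,0,0,0,0.054]]
  ]
}}

```text
clock: 15.7
position: [0.5061, 0.2053, 0.1506]
ee_rot: [-0.048, 0.951, 0.174, 0.249]
contact_force: [-0.8, 0.2, -2.4]
width: 0.0632
```

```bash
python3 - <<'E'
from h import *
print({k:np.round(v,4) for k,v in manip.get_state().items() if k in("position","contact_force","width","ee_rot")})
snap("scene","c15");snap("side","s15");snap("wrist","w15");crop("c15",370,200,470,290,7,"c15a");crop("s15",190,200,310,320,6,"s15a")
E
```

```text
{'position': array([0.5061, 0.2053, 0.1506]), 'ee_rot': array([-0.0479,  0.9515,  0.1744,  0.249 ]), 'contact_force': array([-0.7692,  0.1962, -2.4079]), 'width': np.float64(0.0632)}
```

View pics/c15a.png

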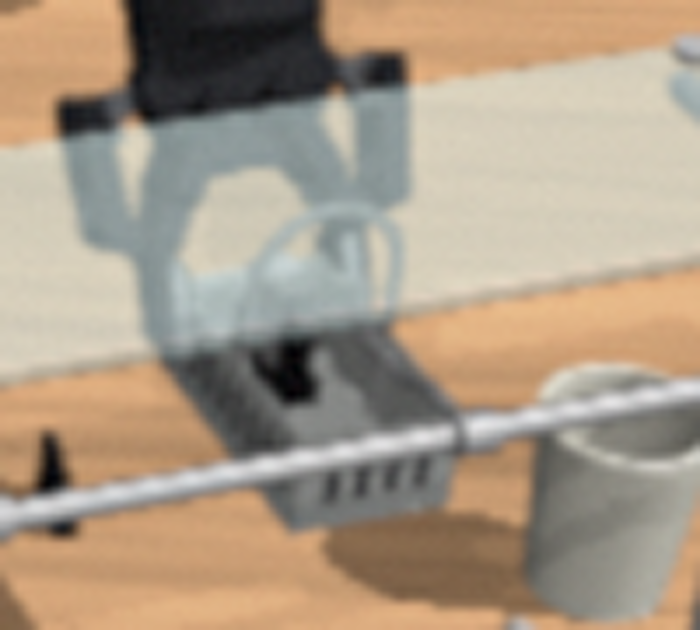

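View pics/s15a.png

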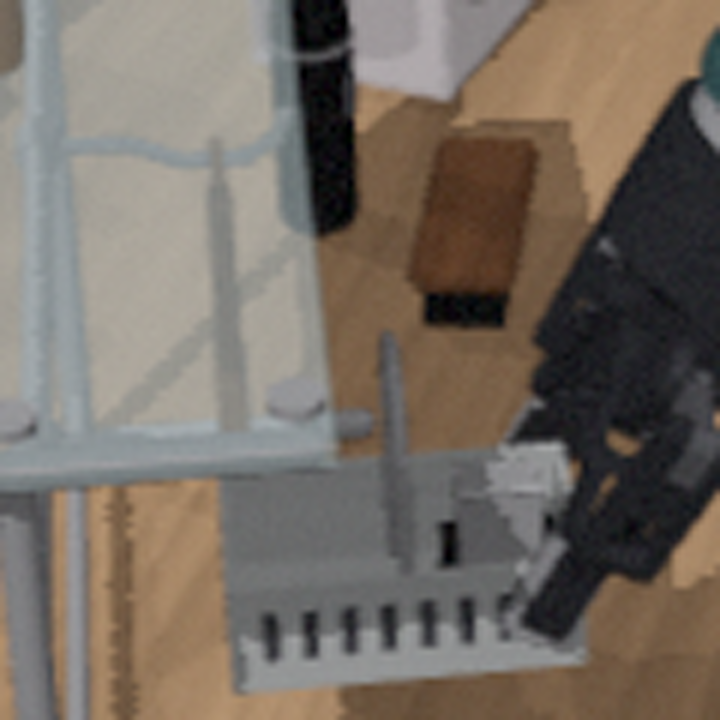

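View pics/w15_full.png

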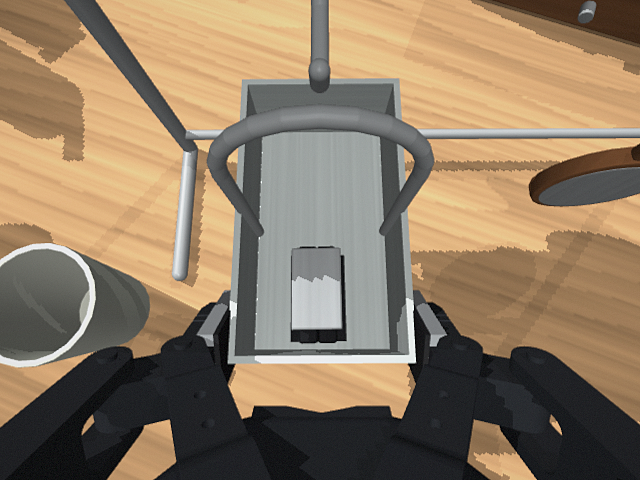

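```bash
python3 - <<'E'
from h import *
t=atz("w15",319,70,.213); u=np.array([.9348,.3551]); n=np.array([-.3551,.9348])
p=np.array([.5061,.2053]); hdl=p+.0377*u
print("tip",t.round(4),"tip-handle along",(t[:2]-hdl)@u,"lat",(t[:2]-hdl)@n, "seat est",(t[:2]+.024*u).round(4))
crop("w15",280,0,360,140,5,"w15a")
E
```

```text
tip [0.5648 0.2276 0.213 ] tip-handle along 0.025078517632436473 lat -4.0859500041139236e-05 seat est [0.5872 0.2361]
```

View pics/w15a.png

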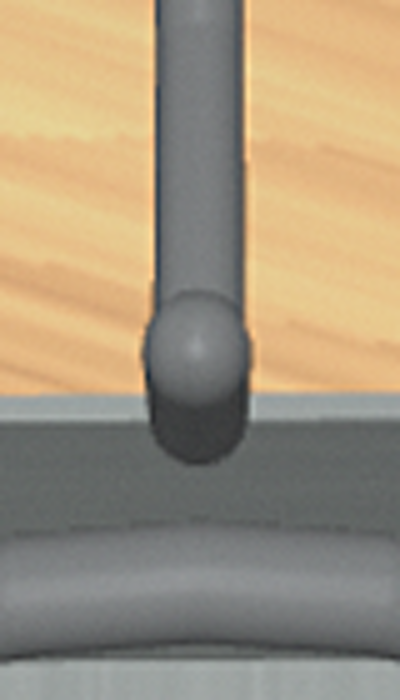

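The handle and hook tip are laterally aligned to under 1 mm; the tip is at (319,70), 25 mm ahead of the handle. I'll advance 45 mm along the hook.

Request:
{"fn": "move_arm", "kwargs": {
  "series": [
    [[0.004,0.0015,0,0,0,0,0.054],[0.006,0.0023,0,0,0,0,0.054],[0.006,0.0023,0,0,0,0,0.054],[0.006,0.0023,0,0,0,0,0.054],[0.006,0.0023,0,0,0,0,0.054],[0.006,0.0023,0,0,0,0,0.054],[0.005,0.0018,0,0,0,0,0.054],[0.003,0.0012,0,0,0,0,0.054],[0,0,0,0,0,0,0.054],[0,0,0,0,0,0,0.054]]
  ]
}}

```text
clock: 16.68
position: [0.5477, 0.2211, 0.1507]
ee_rot: [-0.048, 0.951, 0.174, 0.249]
contact_force: [0.6, 0.3, -2.8]
width: 0.0632
```

```bash
python3 - <<'E'
from h import *
print({k:np.round(v,4) for k,v in manip.get_state().items() if k in("position","contact_force","width","ee_rot","moment")})
snap("side","s16");snap("wrist","w16");crop("s16",170,200,290,320,6,"s16a");crop("w16",200,0,440,240,3,"w16a")
E
```

```text
{'position': array([0.5477, 0.2211, 0.1507]), 'ee_rot': array([-0.0479,  0.9515,  0.1742,  0.2491]), 'contact_force': array([ 0.6471,  0.3003, -2.8251]), 'moment': array([-0.1147,  0.464 ,  0.003 ]), 'width': np.float64(0.0632)}
```

View pics/s16a.png

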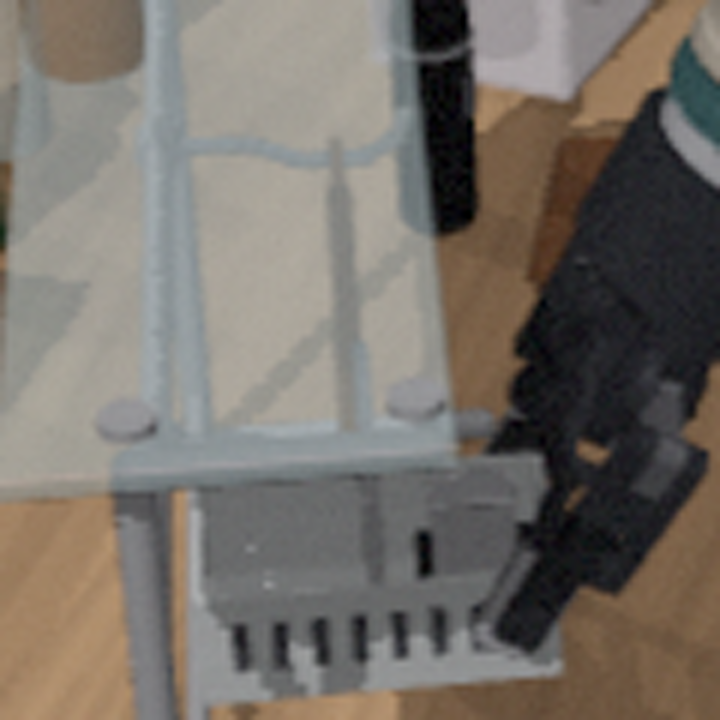

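View pics/w16a.png

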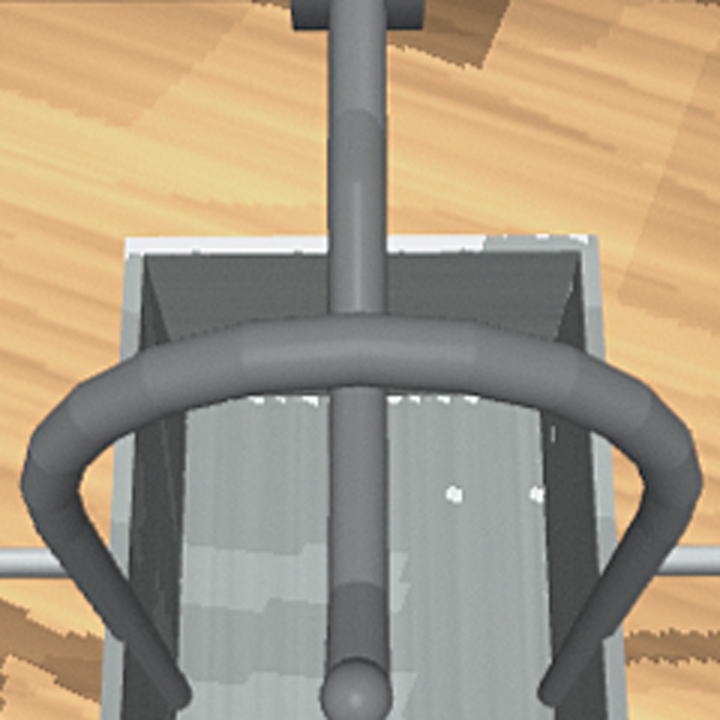

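The wrist view shows the handle arch over the hook bar, with the tip at about (318,232) inside it. I'll lower.

Request:
{"fn": "move_arm", "kwargs": {
  "series": [
    [[0,0,-0.005,0,0,0,0.054],[0,0,-0.006,0,0,0,0.054],[0,0,-0.006,0,0,0,0.054],[0,0,-0.004,0,0,0,0.054],[0,0,-0.002,0,0,0,0.054],[0,0,-0.001,0,0,0,0.054],[0,0,-0.001,0,0,0,0.054],[0,0,0,0,0,0,0.054],[0,0,0,0,0,0,0.054]]
  ]
}}

```text
clock: 17.53
position: [0.548, 0.2211, 0.1262]
ee_rot: [-0.048, 0.951, 0.174, 0.25]
contact_force: [0.1, 0.2, -3.3]
width: 0.0634
```

```bash
python3 - <<'E'
from h import *
print({k:np.round(v,4) for k,v in manip.get_state().items() if k in("position","contact_force","width","ee_rot","moment")})
snap("wrist","w17");crop("w17",200,0,440,240,3,"w17a")
E
```

```text
{'position': array([0.548 , 0.2211, 0.1262]), 'ee_rot': array([-0.0479,  0.9513,  0.1741,  0.2497]), 'contact_force': array([ 0.0703,  0.2115, -3.3415]), 'moment': array([-0.222 ,  0.4949,  0.0348]), 'width': np.float64(0.0634)}
```

View pics/w17a.png

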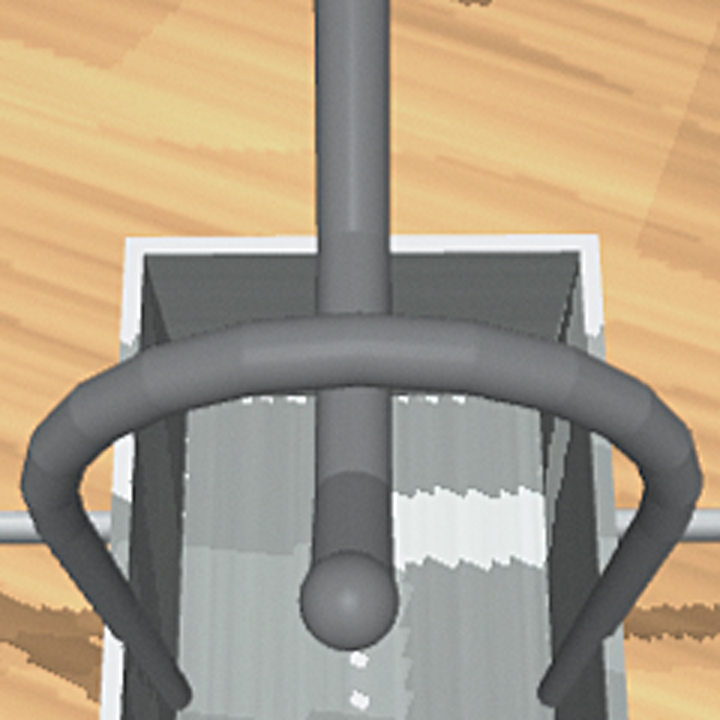

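Still carrying the full weight (about -3 N). I'll creep down until the hook takes it.

Request:
{"fn": "move_arm", "kwargs": {
  "series": [
    [[0,0,-0.001,0,0,0,0.054],[0,0,-0.001,0,0,0,0.054],[0,0,-0.001,0,0,0,0.054],[0,0,0,0,0,0,0.054],[0,0,0,0,0,0,0.054]]
  ]
}}

```text
clock: 18.0
position: [0.5478, 0.2211, 0.123]
ee_rot: [-0.048, 0.951, 0.174, 0.25]
contact_force: [-0.1, -0.4, -2.2]
width: 0.0633
```

Request:
{"fn": "move_arm", "kwargs": {
  "series": [
    [[0,0,-0.0008,0,0,0,0.054],[0,0,0,0,0,0,0.054],[0,0,0,0,0,0,0.054]]
  ]
}}

```text
clock: 18.25
position: [0.5481, 0.2212, 0.1226]
ee_rot: [-0.048, 0.951, 0.174, 0.25]
contact_force: [-0.8, -0.4, -1.8]
width: 0.063
```

Request:
{"fn": "move_arm", "kwargs": {
  "series": [
    [[0,0,-0.0008,0,0,0,0.054],[0,0,0,0,0,0,0.054],[0,0,0,0,0,0,0.054]]
  ]
}}

```text
clock: 18.5
position: [0.5484, 0.2213, 0.1222]
ee_rot: [-0.048, 0.951, 0.174, 0.25]
contact_force: [-1.7, -0.1, 3.1]
width: 0.0633
```

The hook now carries the load (force sign reversed at z 0.1222, as predicted). I'll open slowly.

Request:
{"fn": "move_arm", "kwargs": {
  "series": [
    [[0,0,0.0003,0,0,0,0.063],[0,0,0,0,0,0,0.064],[0,0,0,0,0,0,0.066],[0,0,0,0,0,0,0.068],[0,0,0,0,0,0,0.071],[0,0,0,0,0,0,0.075],[0,0,0,0,0,0,0.08],[0,0,0,0,0,0,0.0854],[0,0,0,0,0,0,0.0854],[0,0,0,0,0,0,0.0854]]
  ],
  "newtons": 20
}}

```text
clock: 19.33
position: [0.5478, 0.2211, 0.1217]
ee_rot: [-0.048, 0.951, 0.174, 0.249]
contact_force: [-0.2, -0.1, -0.2]
width: 0.0853
```

```bash
python3 - <<'E'
from h import *
print({k:np.round(v,4) for k,v in manip.get_state().items() if k in("position","contact_force","width","ee_rot","moment")})
snap("wrist","w18");snap("side","s18");crop("s18",170,200,290,320,6,"s18a")
E
```

```text
{'position': array([0.5478, 0.2211, 0.1217]), 'ee_rot': array([-0.0479,  0.9514,  0.1742,  0.2494]), 'contact_force': array([-0.2393, -0.0879, -0.1544]), 'moment': array([-0.1105,  0.1792,  0.0393]), 'width': np.float64(0.0853)}
```

View pics/w18_full.png

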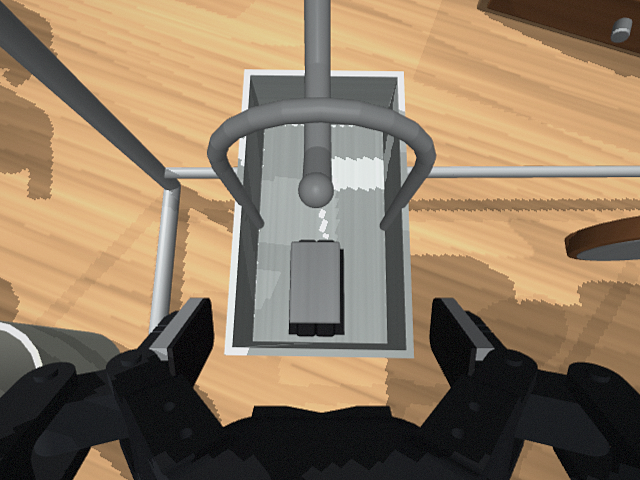

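View pics/s18a.png

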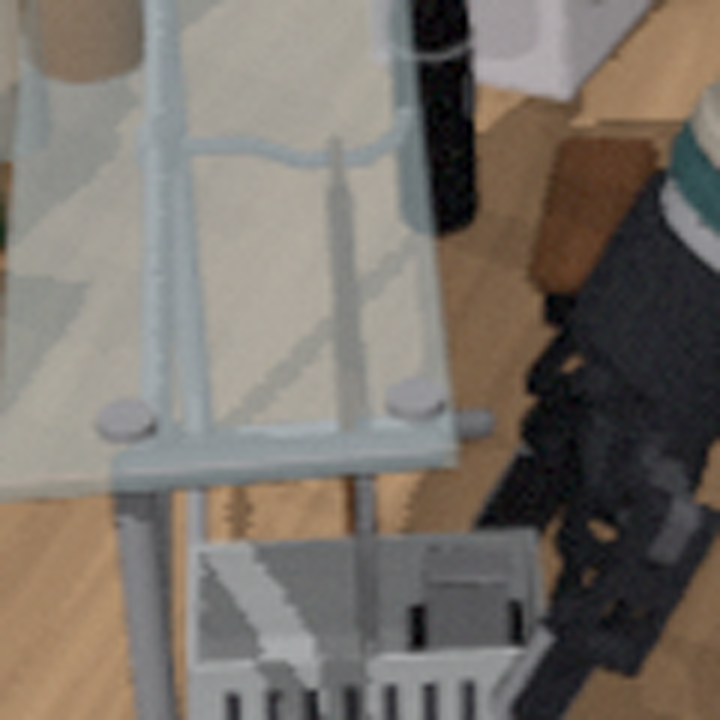

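It hangs free with the pads off both sides. I'll back out along the tool axis.

Request:
{"fn": "move_arm", "kwargs": {
  "series": [
    [[-0.002,-0.0008,0.0038,0,0,0,0.0854],[-0.003,-0.0012,0.0055,0,0,0,0.0854],[-0.0045,-0.0017,0.0087,0,0,0,0.0854],[-0.0045,-0.0017,0.0087,0,0,0,0.0854],[-0.0045,-0.0017,0.0087,0,0,0,0.0854],[-0.0055,-0.002,0.0087,0,0,0,0.0854],[-0.009,-0.003,0.0087,0,0,0,0.0854],[-0.012,-0.004,0.0087,0,0,0,0.0854],[-0.015,-0.006,0.0087,0,0,0,0.0854],[-0.02,-0.008,0.01,0,0,0,0.0854],[-0.02,-0.008,0.01,0,0,0,0.0854],[-0.02,-0.008,0.01,0,0,0,0.0854],[-0.01,-0.004,0.01,0,0,0,0.0854],[0,0,0,0,0,0,0.0854],[0,0,0,0,0,0,0.0854],[0,0,0,0,0,0,0.0854]]
  ]
}}

```text
clock: 20.77
position: [0.4182, 0.171, 0.2323]
ee_rot: [-0.048, 0.951, 0.174, 0.25]
contact_force: [0.8, -0.4, -0.0]
width: 0.085
```

```bash
python3 - <<'E'
from h import *
print({k:np.round(v,4) for k,v in manip.get_state().items() if k in("position","contact_force","width","qd")})
snap("wrist","w19");snap("scene","c19");snap("side","s19");crop("c19",340,200,480,310,5,"c19a");crop("s19",170,200,290,320,6,"s19a")
E
```

```text
{'qd': array([ 0.0047,  0.0244,  0.0026,  0.0012,  0.0023, -0.0003]), 'position': array([0.4182, 0.171 , 0.2323]), 'contact_force': array([ 0.8498, -0.3911, -0.0402]), 'width': np.float64(0.085)}
```

View pics/w19_full.png

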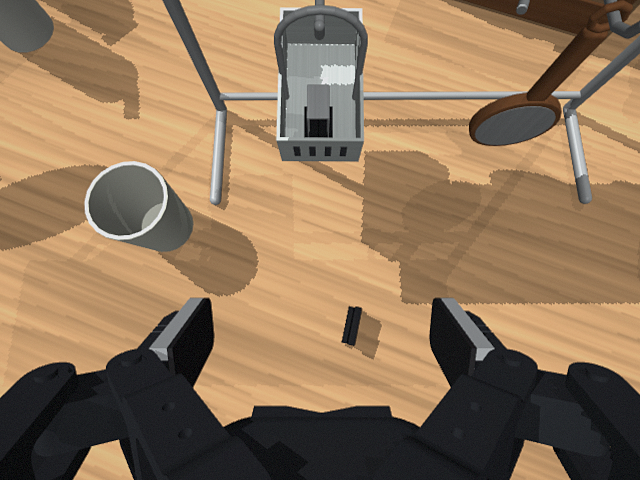

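View pics/c19a.png

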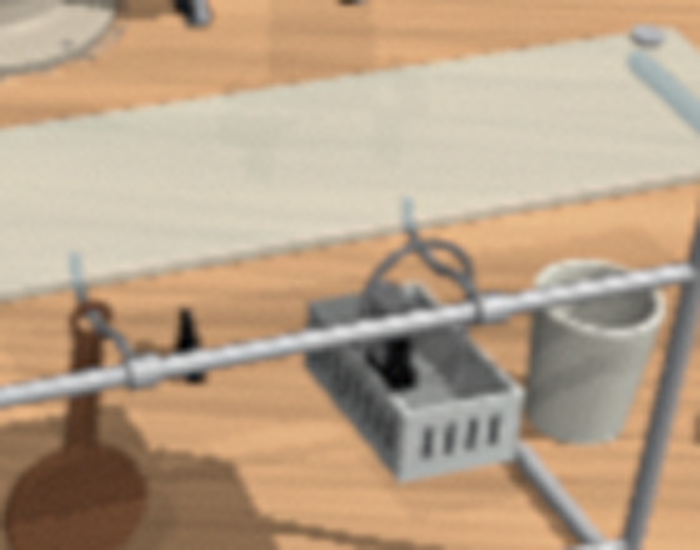

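View pics/s19a.png

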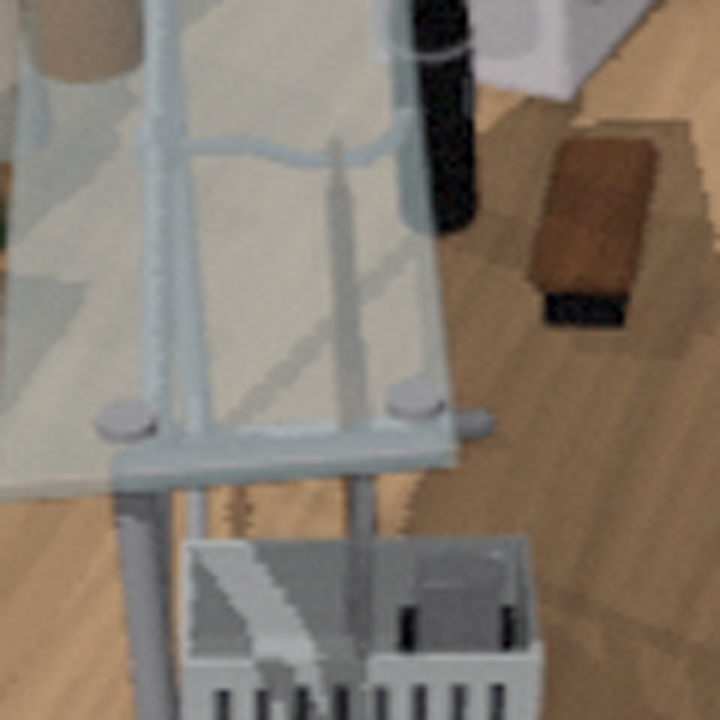

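View pics/s19_full.png

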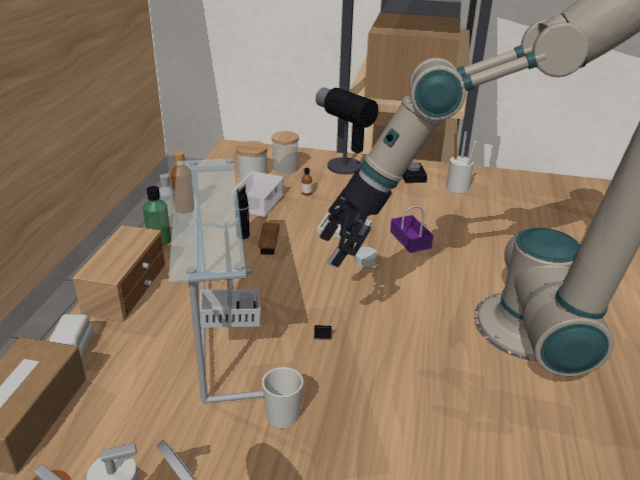

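The basket hangs level on the free hook with the combs inside, and the other things have not moved. I'll wait a little, check that it is still, and hand in.

Request:
{"fn": "move_arm", "kwargs": {
  "series": [
    [[0,0,0,0,0,0,0.0854],[0,0,0,0,0,0,0.0854],[0,0,0,0,0,0,0.0854],[0,0,0,0,0,0,0.0854],[0,0,0,0,0,0,0.0854],[0,0,0,0,0,0,0.0854],[0,0,0,0,0,0,0.0854],[0,0,0,0,0,0,0.0854],[0,0,0,0,0,0,0.0854],[0,0,0,0,0,0,0.0854],[0,0,0,0,0,0,0.0854],[0,0,0,0,0,0,0.0854],[0,0,0,0,0,0,0.0854],[0,0,0,0,0,0,0.0854],[0,0,0,0,0,0,0.0854],[0,0,0,0,0,0,0.0854],[0,0,0,0,0,0,0.0854],[0,0,0,0,0,0,0.0854]]
  ]
}}

```text
clock: 22.42
position: [0.4178, 0.171, 0.2319]
ee_rot: [-0.048, 0.951, 0.174, 0.249]
contact_force: [0.8, 0.1, -0.3]
width: 0.0853
```

```bash
python3 - <<'E'
from h import *
ims=[snap("wrist",f"w2{i}").astype(int) for i in range(5)]
for i in range(1,5): print(np.abs(ims[i]-ims[i-1])[0:170,260:380].mean().round(3), np.abs(ims[i]-ims[0])[0:170,260:380].mean().round(3))
crop("w24",240,0,400,180,4,"w24a")
E
```

```text
1.473 1.473
1.473 1.483
1.481 1.488
1.466 1.484
```

View pics/w24a.png

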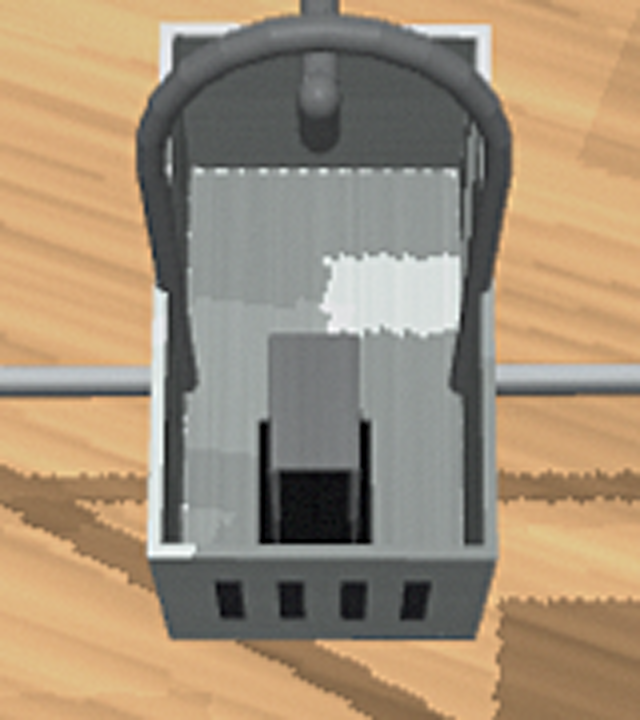

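Consecutive frames differ only by constant noise, so nothing is swinging. The handle is seated on the hook behind the tip and the combs stand inside.

```bash
python3 -c "
from rig import manip
print(manip.sign_off())"
```

```text
the job is handed in; nothing more can be done
None
```

The clipped combs are in the steel basket, and the basket is hanging by its handle on the free hook. I handed the job in at about 22.7 s of the 72 s; the hand-in reports no verdict.

- **Combs:** I pinched the clip with the hand leaning 20° and set it down in the half of the basket nearer the robot. I let go while the basket stood on the shelf.
- **Basket:** I lifted it by its long sides with the hand leaning about 29° and passed the handle over the hook tip. I lowered it until the force reading showed the hook taking the weight, then opened slowly and backed away.
- **Last checks:** The handle sits on the hook behind the tip, and the basket looks nearly level with the combs standing inside. Five successive wrist pictures differed only by image noise, so I saw no swing. The gripper was well clear of everything, and comparing the side view before and after showed nothing else moved.
- **One disagreement:** The scene and wrist cameras put the hook seat about 4 mm apart. I used the wrist camera, which matched the handle to under 1 mm sideways. The height at which the hook took the weight also matched the predicted one.

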